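# Empty the decapper's cap trough into the kidney dish

## Task

Hold the steel cup by its handle under the mouth of the decapper's trough and push the paddle back with the cup's rim, so that the flap drops open and all five used caps roll into the cup. Then tip all the caps out of the cup into the kidney dish and stand the empty cup upright on the desk. Do not touch the used caps with the fingers, do not shift the dish, and leave the brown bottle and the timer alone.

Things in the scene. Friction and masses are not known exactly. Their poses are not given: they have to be found in the camera images.
- decapper: benchtop decapper, fixed: white and grey housing 126 (x) x 156 (y) x 284 mm tall; a steel trough with clear sides, open on top, 38 mm wide, sticks 72 mm out of its front and slopes 12 degrees down to its mouth. Origin: under the middle of the housing; x runs from the front (where the trough comes out, roughly towards the robot) to the back, z up
- flap_hinge (a point): hinge axis of the blue flap at the trough's mouth, 136 mm in front of the decapper's origin and 124 mm above the desk; the axis runs along the decapper's y
- paddle_tip (a point): middle of the round rubber edge (8 mm thick, 46 mm wide) at the lower end of the blue paddle, 48 mm from the hinge. Shut, the paddle slants forward and down: its tip is 37 mm in front of and 31 mm below the hinge
- flap (a joint): angle of the blue flap (27 mm high) and its paddle, rad: 0 shut, 1.8 fully open (flap lies forward and slightly down before the mouth, paddle slants back and down). Pushing the paddle towards the decapper's +x opens it (1 to 4 N); a spring shuts it. Caps pass from about 1.45. A cup rim 22 mm below the hinge has it at 1.45 when that rim is 16 mm behind the hinge, at 1.8 when 33 mm behind
- cup: conical steel cup with a side handle, 140 g: 132 mm wide at the rim, 56 mm at the foot, 75 mm high, wall 3 mm (sides flare 27 degrees from upright, so it takes about 100 degrees of tilt to empty it). Origin: centre of the underside; z up through the mouth, the handle points to its -x
- cup_handle (a point): middle of the straight round black handle, 16 mm thick, which reaches from 74 to 166 mm from the cup's axis along the cup's -x, level, its axis 66 mm above the cup's underside; this point is 118 mm from the cup's axis. Being round it can be gripped upright or leaning to either side about its own axis
- cup_middle (a point): middle of the cup's inside, on its axis 36 mm above the underside
- dish: cream enamelled kidney dish with dark rim, 113 (x) x 263 (y) x 48 mm high, 0.4 kg, open on top, floor about 4 mm thick; inside it is deep over about 60 x 180 mm. Origin: centre of the underside; y along its length, z up
- white_bottle: white bottle with dark brown cap, 84 mm wide, 180 mm tall, fixed; origin centre of the underside; bystander
- brown_bottle: brown bottle with gold cap, 51 mm wide, 120 mm tall; origin centre of the underside; bystander
- timer: white bench timer, 70 x 72 x 18 mm; origin centre of the underside; bystander
- cap_1: used red tube cap, 22 mm wide and 28 mm long with rounded ends, 12 g, number 1 from the flap in the trough at the start; origin at its centre, y along its axis
- cap_2: used blue tube cap, 22 mm wide and 28 mm long with rounded ends, 12 g, number 2 from the flap in the trough at the start; origin at its centre, y along its axis
- cap_3: used yellow tube cap, 22 mm wide and 28 mm long with rounded ends, 12 g, number 3 from the flap in the trough at the start; origin at its centre, y along its axis
- cap_4: used green tube cap, 22 mm wide and 28 mm long with rounded ends, 12 g, number 4 from the flap in the trough at the start; origin at its centre, y along its axis
- cap_5: used red tube cap, 22 mm wide and 28 mm long with rounded ends, 12 g, number 5 from the flap in the trough at the start; origin at its centre, y along its axis

How it is judged (in metres and radians):
On the way:
1. all five caps lie in the cup (distance between each of cap_1, cap_2, cap_3, cap_4, cap_5 and cup_middle below 0.062 m and z of each of cap_1, cap_2, cap_3, cap_4, cap_5 in the frame of cup below 0.08 m), for 0.2 s.
At the end, for the whole second after the job is handed in: All five caps lie still inside the kidney dish; the cup stands upright on the desk (within 7 degrees, underside within 8 mm of the desk), still and let go; the dish stands flat; the flap is shut again (x of cap_1 in the frame of dish between -0.056 and 0.056 m and y of cap_1 in the frame of dish between -0.13 and 0.13 m and z of cap_1 in the frame of dish between 0 and 0.06 m and linear speed of each of cap_1, cap_2, cap_3, cap_4, cap_5 below 0.05 m/s and x of cap_2 in the frame of dish between -0.056 and 0.056 m and y of cap_2 in the frame of dish between -0.13 and 0.13 m and z of cap_2 in the frame of dish between 0 and 0.06 m and x of cap_3 in the frame of dish between -0.056 and 0.056 m and y of cap_3 in the frame of dish between -0.13 and 0.13 m and z of cap_3 in the frame of dish between 0 and 0.06 m and x of cap_4 in the frame of dish between -0.056 and 0.056 m and y of cap_4 in the frame of dish between -0.13 and 0.13 m and z of cap_4 in the frame of dish between 0 and 0.06 m and x of cap_5 in the frame of dish between -0.056 and 0.056 m and y of cap_5 in the frame of dish between -0.13 and 0.13 m and z of cap_5 in the frame of dish between 0 and 0.06 m and angle between each of cup, dish's own z axis and vertical below 0.12 rad and height (world z) of cup below 0.008 m and linear speed of each of cup, dish below 0.03 m/s and value of joint flap below 0.2 rad); the robot touches nothing.
It fails at once if the fingers touch a used cap (contact force between the fingers and cap_1 above 0.3 N or contact force between the fingers and cap_2 above 0.3 N or contact force between the fingers and cap_3 above 0.3 N or contact force between the fingers and cap_4 above 0.3 N or contact force between the fingers and cap_5 above 0.3 N).
It fails at once if the dish is shifted more than 50 mm (distance of dish from where it was at the start of the episode above 0.05 m).
It fails at once if the brown bottle or the timer is moved more than 30 mm (distance of any of brown_bottle, timer from where it was at the start of the episode above 0.03 m).
It also fails if it takes over 72 s, if anything falls off the work surface, if the arm or the gripper's body presses on something with over 40 N, if the wrist force passes 120 N, or if a joint passes its speed limit or range.

## Robot

A 6-joint arm with a two-finger parallel gripper is mounted at the origin on a cart in front of the work surface, level with it; the furniture and walls round the work are solid. World frame = base frame: x ahead of the robot, y to its left, z up, the work surface at z = 0. Lengths are in mm, angles in rad, forces in N, time in s.
With the tool pointing down it reaches from about 400 to 925 mm from the base axis. Payload 12.5 kg.
Tool frame: the origin (TCP) lies midway between the tips of the shut fingers; the grasp point (between the pads) lies 19 mm behind it; z points along the fingers, y is the direction in which the jaws open and shut (so a half turn about z gives the same grasp; the last joint's range is limited). The gripper opens to 95 mm and grips with 3 to 60 N. Pads are 20 mm wide; open, the fingers measure 119 mm over their backs; the gripper's body (75 mm by 180 mm) begins 59 mm behind the grasp point.
Start: joints at [-1.366, 0.491, 1.559, -0, 1.092, -0.106], TCP at [191.161, -595.067, 214.661] pointing down, gripper open.
Joint ranges: [-3.1, 3.1], [-0.84, 2.19], [0.05, 2.79], [-1.13, 4.28], [0.06, 2.93], [-2.69, 2.69]. Speed limits (rad/s): [2.22, 2.22, 2.79, 3.14, 3.14, 3.14].

## Interface

Orientations are given as [roll, pitch, yaw] about the fixed x, y, z axes, in that order (R = Rz(yaw) Ry(pitch) Rx(roll)).
In Python, from cell import env, eyes, job_done, boxes_of, regions_of gives the robot as it stands.
- The arm moves only by the tool send_rows, never from a script. Its argument "plan" is text: rows parted by semicolons, each of 5 numbers parted by spaces: the shift along the tool's x, y, z in mm, then the turn about the tool's z in rad, then the finger opening in mm, from 0 to 95.1. In form: x y z roll gripper; .... A call has 1 to 8 rows; each row shifts and turns the pose as measured when the row begins, along the tool's axes as they then stand; what a row does not reach is not made up. A row lasts 1/10 s, in which the tool goes at most 50 mm and 8.59 degrees, less where a joint would pass 70% of its speed; a pose out of reach is approached as far as the arm can. A call with a gripper value outside its range is refused whole. The fingers move at their own pace and stop on an object; the grip force is fixed at half the most. Time passes only in rows, so rows that do not move let the fingers close. It gives the time, the measured TCP pose, the force and the opening at its end, in the units of the state.
- env.state(): the state, without advancing time (a new reading comes with each control period).
- eyes.read_camera(name): name is "scene" or "top" or "wrist"; returns a dict with "image" (400x640x3 uint8, red, green, blue), "vertical_fov" (degrees; the focal length in pixels is half the picture's height over the tangent of half this angle, whatever the lens; pixels are square), "cx", "cy" (the principal point, pixels), "extrinsics" (4x4, takes a point from camera to world coordinates). Camera axes: x right, y up, looking along -z (the intrinsics and any distortion apply to the point x, -y, -z); pixel columns grow to the right and rows downward; lengths in mm; the calibration is good to about 2 mm. The wrist camera is an equidistant fisheye: a pixel r from the principal point sees the ray r / f radians off the axis. A picture is of the moment at which its call begins. There is no depth.
- job_done(): hands the job in, once; it reports no verdict.
Trained networks look in a picture, given as the dict that the camera call returned (one of the last four; its "shot" number tells which), for a name from the list of things; names that differ only in an ending like _2 or _b are one class to them, and where a whole thing is asked for, a point or a joint stands for the part that bears it (a point fixed in the world has none). Each returns a list of dicts, best first, with "confidence" (0 to 1); they miss things now and then, are a little off and sometimes report something else, mostly with a low value. They report only what shows in the picture. A call takes as long as a camera call.
- boxes_of(target, picture): "bbox" ([left, top, width, height] in pixels, round what is visible of it).
- regions_of(target, picture): "pixels" (400x640 bool, what is visible of it) and "bbox" ([left, top, width, height] in pixels, round what is visible of it).
The state is a dict: "t": time; "joints": joint angles; "qvel": joint speeds; "tau": joint torques, N m; "eef_pos": TCP position; "tcp_rot": TCP orientation; "ft_force": force on the tool from outside, world axes, zero at the start; "moment": the same for the moment, N m; "opening": opening from 0.0 (shut) to 1.0 (fully open).
Only numpy, scipy, OpenCV 4.12 (cv2) and the standard library are available. Lean on these libraries where they do the work, as an engineer would, in place of code of your own. Each camera call takes 0.05 s, during which the arm holds its last target.

## Working session

There is one attempt and no reset: what is moved stays moved. The work goes in short steps, Python scripts to look and compute and a tool call to move; the robot and the scene stay as the last step left them, time stands still between calls to the robot, and variables do not carry over. Pictures are saved under pics/ and viewed, and the job is handed in when it is done.

Besides the shell and the picture viewer there is one more tool, called after "Emit:" in YAML: its name, and indented under it one key for each argument. send_rows: Moves the arm, as the interface text tells. Its arguments: {"type":"object","properties":{"plan":{"type":"string"}},"required":["plan"]}

```bash
ls; mkdir -p pics; cat > h.py <<'E'
import numpy as np, cv2
from cell import env, eyes, job_done, boxes_of, regions_of
from scipy.spatial.transform import Rotation as R
def save(p,n): cv2.imwrite(f'pics/{n}.png',p['image'][:,:,::-1])
def ray(p,u,v):
    f=200/np.tan(np.radians(p['vertical_fov'])/2)
    E=np.array(p['extrinsics']); d=np.array([(u-p['cx'])/f,-(v-p['cy'])/f,-1.0])
    d=E[:3,:3]@d; return E[:3,3],d/np.linalg.norm(d)
def onz(p,u,v,z):
    o,d=ray(p,u,v); return o+d*(z-o[2])/d[2]
def proj(p,X):
    f=200/np.tan(np.radians(p['vertical_fov'])/2)
    E=np.array(p['extrinsics']); c=E[:3,:3].T@(np.array(X)-E[:3,3])
    return np.array([p['cx']+f*c[0]/-c[2], p['cy']-f*c[1]/-c[2]])
def tri(p1,a,p2,b):
    o1,d1=ray(p1,*a);o2,d2=ray(p2,*b)
    A=np.c_[d1,-d2];s=np.linalg.lstsq(A,o2-o1,rcond=None)[0]
    x=o1+s[0]*d1;y=o2+s[1]*d2
    return (x+y)/2,np.linalg.norm(x-y)
E
python3 - <<'E'
from h import *
np.set_printoptions(precision=2,suppress=True)
print(env.state())
for c in ['scene','top','wrist']:
    p=eyes.read_camera(c);save(p,c+'0');print(c,p['vertical_fov'],p['cx'],p['cy'],np.array(p['extrinsics']), p['image'].shape)
    if c!='wrist':
        for t in ['decapper','flap','cup','cup_handle','dish','white_bottle','brown_bottle','timer','cap_1']:
            print(t,[(round(b['confidence'],2),np.round(b['bbox'])) for b in boxes_of(t,p)][:3])
E
```

```text
pics
{'t': 0.0, 'joints': array([-1.37,  0.49,  1.56, -0.  ,  1.09, -0.11]), 'qvel': array([-0., -0.,  0., -0., -0., -0.]), 'tau': array([ -0.  , -61.27, -25.82,   0.07,   0.05,  -0.  ]), 'eef_pos': array([ 191.09, -594.82,  214.05]), 'tcp_rot': array([-3.14, -0.  ,  0.31]), 'ft_force': array([-0.29,  0.77,  0.29]), 'moment': array([ 0.02, -0.03, -0.07]), 'opening': 0.9986556224279461}
scene 43.118781136770295 322.64653084823806 201.766143180184 [[  -0.43    0.48   -0.77 -327.9 ]
 [  -0.9    -0.21    0.38  470.63]
 [   0.02    0.85    0.52  753.1 ]
 [   0.      0.      0.      1.  ]] (400, 640, 3)
decapper [(0.71, array([263., 106.,  68., 120.]))]
flap [(0.83, array([307., 186.,  25.,  31.]))]
cup []
cup_handle []
dish [(0.96, array([168., 253., 123.,  52.]))]
white_bottle [(0.93, array([193., 176.,  37.,  70.]))]
brown_bottle [(0.93, array([364., 151.,  20.,  46.]))]
timer []
cap_1 [(0.55, array([304., 165.,   8.,   8.])), (0.4, array([308., 177.,   9.,   5.])), (0.36, array([302., 165.,   5.,   3.]))]
top 43.214726307304005 327.8840592004484 194.40448946457155 [[  -0.04    0.98   -
[... 303 characters left out ...]
[412., 169.,  49.,  84.])), (0.25, array([325., 131.,   8.,   8.]))]
dish [(0.89, array([191., 200.,  95.,  39.]))]
white_bottle [(0.69, array([221., 125.,  36.,  40.])), (0.56, array([324., 144.,   4.,   4.])), (0.31, array([323., 130.,  10.,   8.]))]
brown_bottle [(0.61, array([403., 115.,  22.,  26.]))]
timer [(0.74, array([342., 245.,  30.,  24.]))]
cap_1 [(0.4, array([318., 134.,  14.,   9.])), (0.39, array([320., 152.,  11.,  11.])), (0.39, array([325., 129.,   9.,  10.]))]
wrist 65.70646984690485 318.9708616896236 201.02340204750612 [[   0.31    0.92    0.25  260.12]
 [  -0.95    0.3     0.08 -572.12]
 [  -0.     -0.26    0.97  384.34]
 [   0.      0.      0.      1.  ]] (400, 640, 3)
```

View pics/scene0.png

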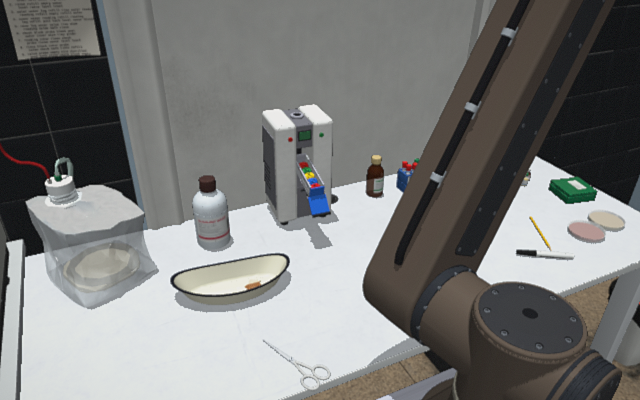

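View pics/top0.png

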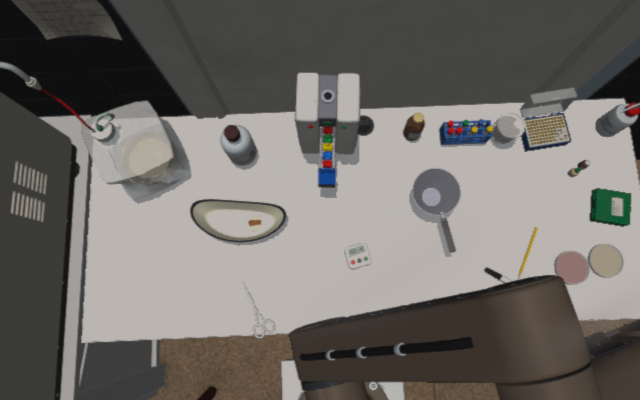

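```bash
python3 - <<'E'
from h import *
p=eyes.read_camera('top')
im=p['image'][110:290,180:480]
im=cv2.resize(im,(800,480),interpolation=cv2.INTER_CUBIC);cv2.imwrite('pics/topz.png',im[:,:,::-1])
p=eyes.read_camera('scene')
im=p['image'][100:320,160:460]
im=cv2.resize(im,(800,587),interpolation=cv2.INTER_CUBIC);cv2.imwrite('pics/scz.png',im[:,:,::-1])
E
```

```text
(no output)
```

View pics/topz.png

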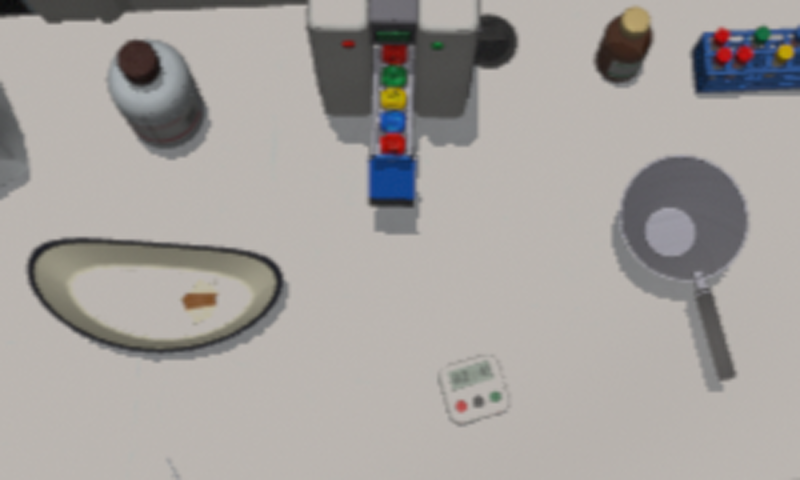

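View pics/scz.png

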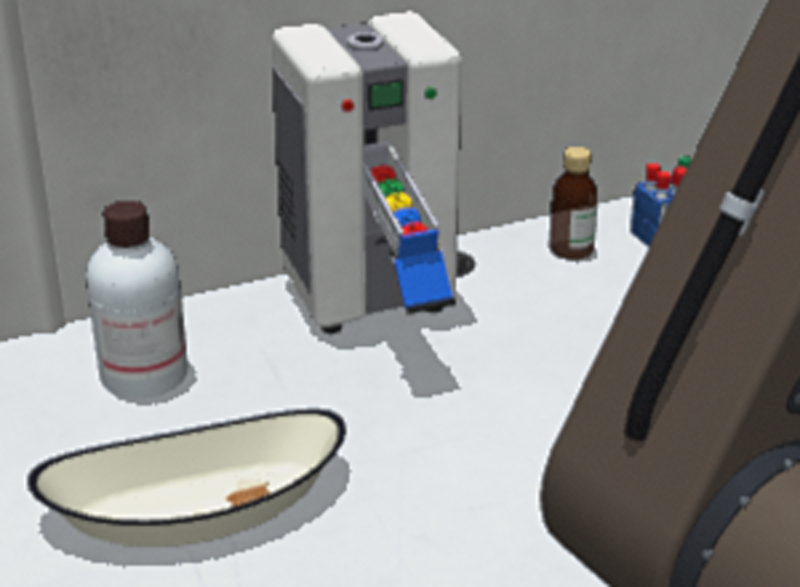

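Both views are clear: the caps sit in the trough at top (327,135–165), the cup rim is centred near top (437,192) with its handle to (453,252), and the dish is near (238,220). Next I'll work out the poses.

```bash
python3 - <<'E'
from h import *
np.set_printoptions(precision=1,suppress=True)
t=eyes.read_camera('top'); s=eyes.read_camera('scene')
T=lambda x,y:(x/2.6667+180,y/2.6667+110)
S=lambda x,y:(x/2.6667+160,y/2.6667+100)
print('cup rim c',onz(t,*T(684.5,218),75))
for z in(75,):
  for q in((622,218),(747,218),(684,156),(684,280)): print(onz(t,*T(*q),z))
print('foot c',onz(t,*T(670,232),3), 'handle',onz(t,*T(703,290),66),onz(t,*T(728,378),66))
print('paddle tip',tri(t,T(392,203),s,S(431,304)))
print('paddle tip@z93',onz(t,*T(392,203),93))
print('flap edges L/R z~93', onz(t,*T(370,203),93),onz(t,*T(414,203),93))
print('flap top edge L/R', onz(t,*T(372,157),145),onz(t,*T(414,157),145))
# housing top front corners
print('hous top front L,R',[onz(t,*T(*q),284) for q in((308,25),(478,25))])
print('bottom front',[onz(s,*S(*q),0) for q in((328,327),)],[onz(t,*T(*q),0) for q in((328,113),(472,113))])
for n,q in dict(L=(28,265),Rr=(283,290),top=(75,238),bot=(160,352),tr=(240,255)).items(): print('dish',n,onz(t,*T(*q),48))
for n in('dish','cup','cup_handle','timer','brown_bottle','white_bottle','flap'):
    r=regions_of(n,t)
    if r:
        m=r[0]['pixels'].astype(np.uint8); ys,xs=np.nonzero(m); z=dict(dish=48,cup=75,cup_handle=66,timer=18,brown_bottle=60,white_bottle=90,flap=105)[n]
        print(n,round(r[0]['confidence'],2),r[0]['bbox'],'centroid',onz(t,xs.mean(),ys.mean(),z), 'minrect',cv2.minAreaRect(np.c_[xs,ys].astype(np.float32)))
E
```

```text
cup rim c [ 570.2 -278.5   75. ]
[ 572.9 -215.8   75. ]
[ 567.5 -341.3   75. ]
[ 634.5 -283.7   75. ]
[ 507.1 -272.5   75. ]
foot c [ 571.  -278.4    3. ] handle [ 497.7 -292.6   66. ] [ 409.  -309.2   66. ]
paddle tip (array([596.1,  17.4,  90.8]), np.float64(6.175936403954781))
paddle tip@z93 [594.   14.8  93. ]
flap edges L/R z~93 [594.9  36.6  93. ] [593.1  -7.1  93. ]
flap top edge L/R [628.   32.5 145. ] [626.3  -7.9 145. ]
hous top front L,R [array([712. ,  82.8, 284. ]), array([705.7, -65.6, 284. ])]
bottom front [array([728.9,  70.5,   0. ])] [array([718.5,  79. ,   0. ]), array([711.9, -76.5,   0. ])]
dish L [555.5 387.6  48. ]
dish Rr [518.7 128.7  48. ]
dish top [581.6 340.   48. ]
dish bot [460.9 253.8  48. ]
dish tr [556.7 171.7  48. ]
dish 0.85 [189.2, 197.3, 100.4, 44.8] centroid [523.9 261.2  48. ] minrect ((237.34320068359375, 221.02369689941406), (96.3917236328125, 41.006046295166016), 3.945185899734497)
cup 0.68 [413.8, 167.7, 45.4, 87.3] centroid [ 556.6 -279.    75. ] minrect ((445.9124450683594, 205.87271118164062), (84.05228424072266, 47.69143295288086), 55.491477966308594)
cup_handle 0.71 [412.7, 171.1, 50.4, 79.3] centroid [ 559.9 -279.7   66. ] minrect ((445.6523132324219, 205.65162658691406), (82.26066589355469, 47.42750549316406), 54.34467315673828)
timer 0.75 [343.8, 243.4, 27.7, 26.3] centroid [414.2 -59.   18. ] minrect ((356.9528503417969, 255.58489990234375), (23.351293563842773, 23.213932037353516), 74.05460357666016)
brown_bottle 0.81 [402.5, 111.6, 21.9, 28.8] centroid [ 761.8 -233.9   60. ] minrect ((413.5000305175781, 126.0), (18.782970428466797, 29.96331024169922), 26.56505012512207)
white_bottle 0.74 [219.7, 123.8, 39.7, 39.6] centroid [720.6 251.3  90. ] minrect ((237.20001220703125, 144.40000915527344), (42.93250274658203, 30.410520553588867), 63.43495178222656)
flap 0.55 [320.5, 169.0, 14.5, 18.6] centroid [616.5  16.  105. ] minrect ((326.5, 177.0), (18.0, 17.0), 90.0)
```

```bash
cat >> h.py <<'E'
def zoom(p,x0,y0,w,h,k,name,segs=[],col=(0,255,0)):
    im=cv2.resize(p['image'][y0:y0+h,x0:x0+w],(w*k,h*k),interpolation=cv2.INTER_CUBIC)[:,:,::-1].copy()
    for sg in segs:
        q=np.array([(proj(p,X)-[x0,y0]+.5)*k for X in sg]).round().astype(int)
        cv2.polylines(im,[q.reshape(-1,1,2)],False,col,1)
    cv2.imwrite(f'pics/{name}.png',im)
def decsegs(ox,oy,yaw):
    M=R.from_euler('z',yaw).as_matrix()
    f=lambda *v:M@np.array(v,float)+[ox,oy,0]
    sg=[]
    for z in(4,284): sg.append([f(-63,78,z),f(-63,-78,z),f(63,-78,z),f(63,78,z),f(-63,78,z)])
    for a,b in((-63,78),(-63,-78),(63,-78),(63,78)): sg.append([f(a,b,4),f(a,b,284)])
    sg.append([f(-173,23,93),f(-173,-23,93),f(-136,-23,124),f(-136,23,124),f(-173,23,93)])
    sg.append([f(-136,23,124),f(-136,23,151),f(-136,-23,151),f(-136,-23,124)])
    return sg
E
python3 - <<'E'
from h import *
t=eyes.read_camera('top'); s=eyes.read_camera('scene')
sg=decsegs(770,7,-0.04)
zoom(t,285,60,90,140,4,'ot',sg); zoom(s,250,95,95,140,4,'os',sg)
a=cv2.imread('pics/ot.png');b=cv2.imread('pics/os.png');cv2.imwrite('pics/o1.png',np.hstack([a,b]))
E
```

```text
(no output)
```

View pics/o1.png

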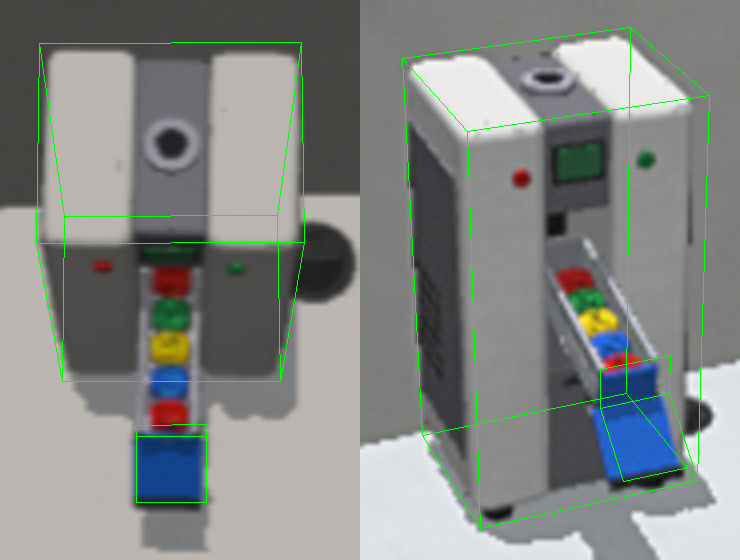

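```bash
python3 - <<'E'
from h import *
t=eyes.read_camera('top'); s=eyes.read_camera('scene')
print({k:v for k,v in t.items() if k not in('image','extrinsics')},{k:v for k,v in s.items() if k not in('image','extrinsics')})
sg=decsegs(767,10,-0.02)
zoom(t,285,60,90,140,4,'ot',sg); zoom(s,250,95,95,140,4,'os',sg)
a=cv2.imread('pics/ot.png');b=cv2.imread('pics/os.png');cv2.imwrite('pics/o2.png',np.hstack([a,b]))
E
```

```text
{'vertical_fov': 43.214726307304005, 'cx': 327.8840592004484, 'cy': 194.40448946457155, 'shot': 10} {'vertical_fov': 43.118781136770295, 'cx': 322.64653084823806, 'cy': 201.766143180184, 'shot': 11}
```

View pics/o2.png

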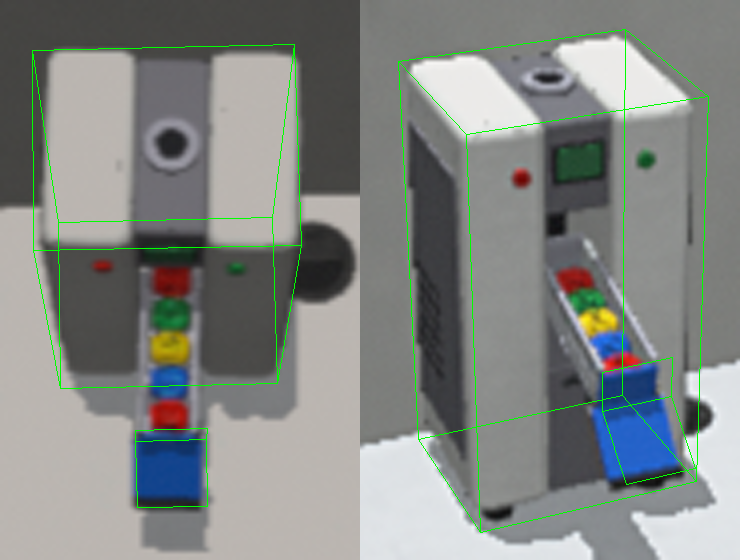

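Emit:
send_rows:
  plan: "0 0 -50 0 60; 0 0 -50 0 60; 0 0 -50 0 60; 0 0 -50 0 60; 0 0 -50 0 60; 0 0 -50 0 60"

```text
t: 2.4
eef_pos: [190.8, -593.9, 512.0]
tcp_rot: [-3.128, -0.001, 0.311]
ft_force: [0.9, -0.7, -0.0]
opening: 0.636
```

```bash
cat > st.py <<'E'
from h import *
np.set_printoptions(precision=3,suppress=True)
s=env.state(); print(s['t'],'q',s['joints'],'tcp',s['eef_pos'],s['tcp_rot'],'F',s['ft_force'],s['opening'])
M=R.from_euler('xyz',s['tcp_rot']).as_matrix(); print('tool x,y,z',M.T.ravel(), 'lean deg',np.degrees(np.arccos(-M[2,2])))
with open('log.txt','a') as f: f.write(repr((s['joints'].tolist(),s['eef_pos'].tolist(),s['tcp_rot'].tolist()))+'\n')
E
python3 st.py
```

```text
2.4 q [-1.366  0.371  0.998  0.     1.786 -0.106] tcp [ 190.837 -593.888  511.993] [-3.128 -0.001  0.311] F [ 0.944 -0.715 -0.05 ] 0.6363288454061494
tool x,y,z [ 0.952  0.306  0.001  0.306 -0.952 -0.013 -0.003  0.013 -1.   ] lean deg 0.768908906696544
```

Emit:
send_rows:
  plan: "0 0 -50 0 60; 0 0 -50 0 60; 0 0 -50 0 60; 0 0 -50 0 60; 0 0 -50 0 60; 0 0 -50 0 60; 0 0 -50 0 60; 0 0 -50 0 60"

```text
t: 3.2
eef_pos: [168.8, -528.2, 762.8]
tcp_rot: [3.106, -0.002, 0.311]
ft_force: [0.0, -0.9, 0.1]
opening: 0.634
```

```bash
python3 st.py
```

```text
3.2 q [-1.384  0.51   0.048  0.012  2.548 -0.114] tcp [ 168.755 -528.216  762.789] [ 3.106 -0.002  0.311] F [ 0.021 -0.856  0.102] 0.6335716260403248
tool x,y,z [ 0.952  0.306  0.002  0.305 -0.952  0.035  0.013 -0.033 -0.999] lean deg 2.028545885214076
```

Emit:
send_rows:
  plan: "0 40 -30 0 60; 0 40 -30 0 60; 0 40 -30 0 60; 0 40 -30 0 60; 0 40 -30 0 60; 0 40 -30 0 60"

```text
t: 3.8
eef_pos: [189.6, -591.0, 750.5]
tcp_rot: [2.954, -0.0, 0.311]
ft_force: [0.6, -0.2, -0.4]
opening: 0.636
```

```bash
python3 st.py
```

```text
3.8 q [-1.376  0.541  0.048  0.031  2.366 -0.092] tcp [ 189.615 -591.003  750.474] [ 2.954 -0.     0.311] F [ 0.595 -0.229 -0.433] 0.6357009681650276
tool x,y,z [ 0.952  0.306  0.     0.3   -0.936  0.186  0.057 -0.177 -0.983] lean deg 10.733023639801397
```

Emit:
send_rows:
  plan: "-35 35 -20 0 60; -35 35 -20 0 60; -20 45 -20 0 60; 0 45 -20 0 60; 0 45 -20 0 60; 0 45 -20 0 60; 0 45 -20 0 60; 0 45 -20 0 60"

```text
t: 4.6
eef_pos: [155.8, -702.1, 731.6]
tcp_rot: [2.754, 0.016, 0.305]
ft_force: [0.1, -0.2, -0.3]
opening: 0.633
```

```bash
python3 st.py
```

```text
4.6 q [-1.467  0.599  0.048  0.071  2.11  -0.156] tcp [ 155.782 -702.061  731.607] [2.754 0.016 0.305] F [ 0.097 -0.206 -0.311] 0.6328582188103044
tool x,y,z [ 0.954  0.3   -0.016  0.284 -0.881  0.378  0.099 -0.365 -0.926] lean deg 22.212258137362287
```

Emit:
send_rows:
  plan: "-15 45 -10 0 60; -15 45 -10 0 60; -15 45 -10 0 60; -15 45 -10 0 60; 0 48 -10 0 60; 0 48 -10 0 60; 0 48 -10 0 60; 0 48 -10 0 60"

```text
t: 5.4
eef_pos: [156.1, -799.0, 728.7]
tcp_rot: [2.523, 0.038, 0.292]
ft_force: [0.8, 0.2, 0.7]
opening: 0.633
```

```bash
python3 st.py
```

```text
5.4 q [-1.489  0.651  0.048  0.094  1.828 -0.17 ] tcp [ 156.104 -799.049  728.748] [2.523 0.038 0.292] F [0.783 0.189 0.687] 0.6327373042136224
tool x,y,z [ 0.957  0.288 -0.038  0.256 -0.774  0.579  0.137 -0.564 -0.814] lean deg 35.4736189530317
```

Emit:
send_rows:
  plan: "-15 47 -5 0 60; -15 47 -5 0 60; -15 47 -5 0 60; -15 47 -5 0 60; -5 48 0 0 60; -5 48 0 0 60; -5 48 0 0 60; -5 48 0 0 60"

```text
t: 6.2
eef_pos: [137.9, -869.4, 758.9]
tcp_rot: [2.277, 0.061, 0.271]
ft_force: [-0.9, 0.4, -0.3]
opening: 0.632
```

```bash
python3 st.py
```

```text
6.2 q [-1.53   0.674  0.048  0.135  1.561 -0.198] tcp [ 137.915 -869.358  758.905] [2.277 0.061 0.271] F [-0.91   0.415 -0.329] 0.6315429540532996
tool x,y,z [ 0.962  0.267 -0.061  0.218 -0.613  0.759  0.165 -0.744 -0.648] lean deg 49.63414393534118
```

```bash
cat > kin.py <<'E'
import numpy as np
from scipy.optimize import least_squares
from scipy.spatial.transform import Rotation as R
LO=np.array([-3.1,-.84,.05,-1.13,.06,-2.69]);HI=np.array([3.1,2.19,2.79,4.28,2.93,2.69])
P0=[0,300,500,400,0,250,0,0]
def fk(q,P,s4=1,s6=1):
    a,h,L2,L3,e,Lt,o4,o6=P
    Y=lambda t:R.from_euler('y',t).as_matrix(); Z=lambda t:R.from_euler('z',t).as_matrix()
    M=Z(q[0]); p=np.array([0,0,h])+M@[a,0,0]
    M=M@Y(q[1]); p=p+M@[0,0,L2]
    M=M@Y(q[2]); p=p+M@[e,0,L3]
    M=M@Z(s4*q[3]+o4)@Y(q[4]); M=M@Z(s6*q[5]+o6); p=p+M@[0,0,Lt]
    return p,M
E
cat > fit.py <<'E'
from kin import *
D=[eval(l) for l in open('log.txt')]
D.append(([-1.366,.491,1.559,0,1.092,-.106],[191.161,-595.067,214.661],[-3.14159,0,.311]))
best=None
for s4 in(1,-1):
  for s6 in(1,-1):
    for o6 in np.arange(4)*np.pi/2:
      def f(P):
        P=np.r_[P[:6],0,P[6]]
        r=[]
        for q,x,rt in D:
            p,M=fk(q,P,s4,s6); W=R.from_euler('xyz',rt).as_matrix()
            r+=list(p-x)+list(300*(R.from_matrix(M.T@W).as_rotvec()))
        return r
      z=least_squares(f,[0,300,500,400,0,250,o6])
      if best is None or z.cost<best[0]: best=(z.cost,s4,s6,z.x,np.abs(z.fun).max())
print(best)
np.save('P.npy',np.r_[best[3][:6],0,best[3][6],best[1],best[2]])
E
python3 fit.py
```

```text
(np.float64(14677.002884988111), 1, 1, array([ 44.64341305, 319.95667455, 495.14048059, 402.21502728,
        33.47476626, 323.93193502,   1.57076723]), np.float64(66.48092913866958))
```

```bash
cat >> fit.py <<'E'
P=np.load('P.npy')
for q,x,rt in D:
    p,M=fk(q,P[:8],*P[8:]);W=R.from_euler('xyz',rt).as_matrix()
    print(np.round(p-x,1),np.round(R.from_matrix(M.T@W).as_rotvec(),3))
E
python3 fit.py
```

```text
(np.float64(14677.002884988111), 1, 1, array([ 44.64341305, 319.95667455, 495.14048059, 402.21502728,
        33.47476626, 323.93193502,   1.57076723]), np.float64(66.48092913866958))
[-64.5 -13.6  -6.6] [0. 0. 0.]
[-66.5  -1.2 -11.1] [-0.  0.  0.]
[-64.7  -6.8  -8.4] [-0.  0.  0.]
[-62.5  -5.9  -1.9] [0. 0. 0.]
[-60.5 -10.9   7.4] [0. 0. 0.]
[-58.3 -15.8  17.7] [-0.  0.  0.]
[-65.2 -11.4   2.9] [-0. -0. -0.]
```

```bash
sed -i 's/a,h,L2,L3,e,Lt,o4,o6=P/a,h,L2,L3,e,Lt,o4,o6,d,w=P/; s/M@\[a,0,0\]/M@[a,d,0]/; s/M=M@Z(s6\*q\[5\]+o6); p=p+M@\[0,0,Lt\]/p=p+M@[w,0,Lt]; M=M@Z(s6*q[5]+o6)/' kin.py
cat > fit.py <<'E'
from kin import *
D=[eval(l) for l in open('log.txt')]
D.append(([-1.366,.491,1.559,0,1.092,-.106],[191.161,-595.067,214.661],[-3.14159,0,.311]))
def f(P):
    P=np.r_[P[:6],0,P[6:]]
    r=[]
    for q,x,rt in D:
        p,M=fk(q,P); W=R.from_euler('xyz',rt).as_matrix()
        r+=list(p-x)+list(300*(R.from_matrix(M.T@W).as_rotvec()))
    return r
z=least_squares(f,[0,300,500,400,0,250,1.57,60,0],x_scale=[10,10,10,10,10,10,.1,10,10])
print(z.cost,np.round(z.x,3)); print(np.round(np.array(z.fun).reshape(-1,6),1))
np.save('P.npy',np.r_[z.x[:6],0,z.x[6:]])
E
python3 fit.py
```

```text
0.03759291462180566 [-1.00000e-03  1.96533e+02  5.86931e+02  4.10957e+02  4.30290e+01
  2.71826e+02  1.57100e+00  6.59370e+01 -2.90000e-02]
[[ 0.  -0.   0.1  0.   0.   0. ]
 [ 0.  -0.  -0.  -0.   0.   0. ]
 [ 0.   0.  -0.  -0.   0.   0. ]
 [ 0.   0.  -0.   0.   0.   0. ]
 [ 0.   0.  -0.   0.   0.   0. ]
 [ 0.   0.  -0.  -0.   0.   0. ]
 [-0.2 -0.  -0.  -0.1 -0.  -0.1]]
```

```bash
cat >> kin.py <<'E'
P=np.load('P.npy')
def ik(p,M,q0,n=1):
    def f(q):
        x,N=fk(q,P); return np.r_[(x-p),200*R.from_matrix(N.T@M).as_rotvec()]
    z=least_squares(f,np.clip(q0,LO+1e-6,HI-1e-6),bounds=(LO,HI))
    return z.x,np.abs(z.fun).max()
def toolM(alpha,cy,side=-1):
    # lean about handle; tool z azimuth perpendicular to handle; x=cup x
    x=np.array([np.cos(cy),np.sin(cy),0]); u=side*np.array([-np.sin(cy),np.cos(cy),0])
    z=np.sin(alpha)*u+np.array([0,0,-np.cos(alpha)])
    y=np.cross(z,x); return np.c_[x,y,z]
E
cat > plan1.py <<'E'
from kin import *
np.set_printoptions(precision=2,suppress=True)
cy=.19; qs=np.array([-1.53,.674,.06,.135,1.561,-.198])
cx=np.array([np.cos(cy),np.sin(cy),0])
for al in(55,60,65):
    M=toolM(np.radians(al),cy); a=M[:,2]
    G=np.array([453.3,-300.9,66.]); q,e=ik(G+19*a+[0,0,150],M,qs); q1,e1=ik(G+19*a,M,q); print(al,'above',q,e,'pick',q1,e1)
    C=np.array([593,14,32.]); G=C-118*cx+[0,0,66]; q2,e2=ik(G+19*a,M,q1); print('  decap',q2,e2)
    for sg in(1,-1):
      qq=q2
      for rho in (0,60,90,120,135,150):
        Rr=R.from_rotvec(a*np.radians(rho)*sg).as_matrix(); Mt=Rr@M
        Mc=Rr@np.c_[cx,[-np.sin(cy),np.cos(cy),0],[0,0,1]]
        th=np.linspace(0,2*np.pi,73); rim=(Mc@np.array([66*np.cos(th),66*np.sin(th),0*th+75])).T
        lip=rim[rim[:,2].argmin()]; orig_rel=-Mc@np.array([-118,0,66])
        tilt=np.degrees(np.arccos(Mc[2,2])); 
        # want lip at (515,261,75)
        Gp=np.array([515,261,85.])-lip+ -orig_rel if tilt>50 else G+[-50,100,100]
        qq,e=ik(Gp+19*Mt[:,2],Mt,qq)
        print('   ',sg*rho,'tilt',round(tilt,1),'mouth',Mc[:,2],'handle',-Mc[:,0],'G',Gp,'q',qq,'e',round(e,2))
E
python3 plan1.py
```

```text
55 above [-0.42  0.37  2.01 -1.13  0.73  1.88] 43.6892349964088 pick [-0.41  0.64  1.97 -1.13  0.72  2.04] 66.47086185510703
  decap [ 0.27  0.69  2.04 -1.13  1.05  2.62] 15.857803682943123
    0 tilt 0.0 mouth [0. 0. 1.] handle [-0.98 -0.19 -0.  ] G [427.12  91.71 198.  ] q [ 0.51  0.51  2.03 -0.97  1.24  2.54] e 0.0
    60 tilt 48.4 mouth [-0.74  0.1   0.66] handle [-0.58  0.39 -0.71] G [427.12  91.71 198.  ] q [ 0.28  0.34  1.94 -0.6   1.09  2.69] e 80.39
    90 tilt 70.8 mouth [-0.89  0.31  0.33] handle [-0.11  0.56 -0.82] G [530.85 317.83  47.7 ] q [0.35 0.66 2.06 0.36 0.06 2.69] e 195.59
    120 tilt 90.4 mouth [-0.83  0.56 -0.01] handle [ 0.4   0.58 -0.71] G [569.1  325.1   67.35] q [0.33 0.65 2.01 0.84 0.06 2.69] e 224.4
    135 tilt 98.4 mouth [-0.72  0.68 -0.15] handle [ 0.62  0.53 -0.58] G [588.05 324.93  83.25] q [0.31 0.64 1.99 1.07 0.06 2.69] e 221.61
    150 tilt 104.6 mouth [-0.57  0.78 -0.25] handle [ 0.8   0.45 -0.41] G [604.34 319.98 102.81] q [0.29 0.62 1.98 1.3  0.06 2.69] e 207.05
    0 tilt 0.0 mouth [0. 0. 1.] handle [-0.98 -0.19 -0.  ] G [427.12  91.71 198.  
[... 3776 characters left out ...]
ilt 53.9 mouth [0.73 0.34 0.59] handle [-0.42 -0.45  0.78] G [422.63 189.58 225.62] q [ 0.71  0.6   1.86 -0.9   1.53  1.52] e 0.0
    -90 tilt 79.7 mouth [0.82 0.55 0.18] handle [ 0.08 -0.42  0.91] G [505.93 202.55 255.23] q [ 0.64  0.64  1.66 -0.95  1.58  0.84] e 0.0
    -120 tilt 103.4 mouth [ 0.66  0.71 -0.23] handle [ 0.56 -0.26  0.78] G [586.58 233.59 243.89] q [ 0.61  0.75  1.45 -0.98  1.62  0.21] e 0.0
    -135 tilt 113.7 mouth [ 0.51  0.76 -0.4 ] handle [ 0.75 -0.16  0.64] G [614.26 257.02 224.66] q [ 0.61  0.82  1.35 -0.98  1.64 -0.07] e 0.0
    -150 tilt 122.2 mouth [ 0.31  0.79 -0.53] handle [ 0.89 -0.04  0.45] G [627.59 282.42 199.07] q [ 0.63  0.88  1.28 -0.97  1.66 -0.33] e 0.0
```

```bash
cat > plan2.py <<'E'
from kin import *
np.set_printoptions(precision=2,suppress=True)
cy=.19
cx=np.array([np.cos(cy),np.sin(cy),0])
def multi(p,M,n=40):
    rng=np.random.default_rng(0); S=[]
    for i in range(n):
        q,e=ik(p,M,rng.uniform(LO,HI))
        if e<.5 and not any(np.abs(q-s).max()<.1 for s in S): S.append(q)
    return S
for al in(60,):
  for fl in(0,1):
    M=toolM(np.radians(al),cy,+1)
    if fl: M=M@np.diag([-1,-1,1])
    a=M[:,2]
    G=np.array([453.3,-300.9,66.]);
    for q1 in multi(G+19*a,M):
      print('fl',fl,'pick',q1)
      C=np.array([593,14,32.]); G=C-118*cx+[0,0,66]; q2,e2=ik(G+19*a,M,q1); print('  decap',q2,e2)
      for sg in(1,-1):
       qq=q2
       for rho in (30,60,90,120,135,150):
        Rr=R.from_rotvec(a*np.radians(rho)*sg).as_matrix(); Mt=Rr@M
        Mc=Rr@np.c_[cx,[-np.sin(cy),np.cos(cy),0],[0,0,1]]
        th=np.linspace(0,2*np.pi,73); rim=(Mc@np.array([66*np.cos(th),66*np.sin(th),0*th+75])).T
        lip=rim[rim[:,2].argmin()]; orig_rel=-Mc@np.array([-118,0,66])
        tilt=np.degrees(np.arccos(Mc[2,2])); 
        Gp=np.array([515,261,85.])-lip+ -orig_rel if tilt>50 else G+[-50,100,100]
        qq,e=ik(Gp+19*Mt[:,2],Mt,qq)
        print('   ',sg*rho,'tilt',round(tilt,1),'mouth',Mc[:,2],'handle',-Mc[:,0],'G',Gp,'q',qq,'e',round(e,2))
E
python3 plan2.py
```

```text
fl 0 pick [-0.9   0.96  1.48  0.42  1.68  0.31]
  decap [-0.52  0.79  1.89  0.73  1.38  0.35] 8.526512829121202e-14
    30 tilt 25.9 mouth [0.44 0.02 0.9 ] handle [-0.9   0.08  0.43] G [427.12  91.71 198.  ] q [-0.39  0.54  2.05  0.83  1.39  0.98] e 0.0
    60 tilt 51.3 mouth [ 0.78 -0.07  0.63] handle [-0.57  0.33  0.75] G [399.46 305.69 219.39] q [0.06 0.47 2.12 1.17 1.2  1.64] e 0.0
    90 tilt 75.5 mouth [ 0.93 -0.26  0.25] handle [-0.09  0.49  0.87] G [480.07 327.49 248.82] q [0.09 0.51 1.9  1.14 1.25 2.35] e 0.0
    120 tilt 97.2 mouth [ 0.86 -0.5  -0.12] handle [0.41 0.52 0.75] G [563.21 323.55 240.1 ] q [0.04 0.62 1.8  1.23 1.28 2.69] e 23.91
    135 tilt 106.3 mouth [ 0.74 -0.61 -0.28] handle [0.63 0.48 0.61] G [596.93 311.78 223.14] q [0.01 0.68 1.84 1.37 1.25 2.69] e 46.82
    150 tilt 113.5 mouth [ 0.58 -0.71 -0.4 ] handle [0.8  0.41 0.43] G [622.81 296.53 200.16] q [-0.02  0.73  1.9   1.52  1.21  2.69] e 71.11
    -30 tilt 25.9 mouth [-0.41 -0.14  0.9 ] handle [-0.8  -0.41 -0.43] G [427.12  91.71 198.  ] q [-0.39  0.54  2.05  0.83  1.39 -0.07] e 0.0
    -60 tilt 51.3 mouth [-0.7  -0.35  0.63] handle [-0.41 -0.52 -0.75] G [509.15 222.72  42.39] q [-0.11  0.88  1.93  1.12  1.17 -0.7 ] e 0.0
    -90 tilt 75.5 mouth [-0.77 -0.59  0.25] handle [ 0.09 -0.49 -0.87] G [545.06 219.82  44.44] q [-0.1   0.89  1.84  1.09  1.21 -1.15] e 0.0
    -120 tilt 97.2 mouth [-0.61 -0.78 -0.12] handle [ 0.57 -0.33 -0.75] G [582.2  223.14  63.1 ] q [-0.09  0.89  1.74  1.07  1.25 -1.57] e 0.0
    -135 tilt 106.3 mouth [-0.46 -0.84 -0.28] handle [ 0.76 -0.21 -0.61] G [599.71 227.34  78.62] q [-0.08  0.87  1.69  1.06  1.27 -1.78] e 0.0
    -150 tilt 113.5 mouth [-0.27 -0.88 -0.4 ] handle [ 0.9  -0.08 -0.43] G [613.55 234.67  97.97] q [-0.07  0.86  1.65  1.05  1.3  -1.98] e 0.0
```

```bash
cat > mv.py <<'E'
import sys
from h import *
from kin import ik
np.set_printoptions(precision=2,suppress=True)
s=env.state(); M=R.from_euler('xyz',s['tcp_rot']).as_matrix(); p=s['eef_pos']; q=s['joints']
for a in sys.argv[1:]:
    T=np.array([float(v) for v in a.split(',')]); d=M.T@(T-p); n=int(np.ceil(np.linalg.norm(d)/48))
    errs=[]
    for k in range(1,n+1):
        q,e=ik(p+(T-p)*k/n,M,q); errs.append(e)
    print('to',T,'n',n,'per row',d/n,'total',d,'ik err',round(max(errs),1),'q',q); p=T
E
python3 mv.py 560,-250,650 450,450,650
```

```text
to [ 560. -250.  650.] n 16 per row [ 36.12 -23.13 -20.03] total [ 577.85 -370.11 -320.51] ik err 0.0 q [-0.22  0.18  1.16 -0.77  1.4   1.03]
to [450. 450. 650.] n 15 per row [  5.39 -30.2  -35.92] total [  80.92 -452.99 -538.84] ik err 2.7 q [ 0.93  0.74  0.24 -1.13  2.45  1.38]
```

Emit:
send_rows:
  plan: "36 -23 -20 0 60; 36 -23 -20 0 60; 36 -23 -20 0 60; 36 -23 -20 0 60; 36 -23 -20 0 60; 36 -23 -20 0 60; 36 -23 -20 0 60; 36 -23 -20 0 60"

```text
t: 7.0
eef_pos: [336.0, -586.3, 704.3]
tcp_rot: [2.273, 0.058, 0.264]
ft_force: [1.6, -0.2, 0.3]
opening: 0.632
```

Emit:
send_rows:
  plan: "36 -23 -20 0 60; 36 -23 -20 0 60; 36 -23 -20 0 60; 36 -23 -20 0 60; 36 -23 -20 0 60; 36 -23 -20 0 60; 36 -23 -20 0 60; 36 -23 -20 0 60"

```text
t: 7.8
eef_pos: [555.2, -264.4, 652.1]
tcp_rot: [2.26, 0.049, 0.268]
ft_force: [0.4, -1.0, 0.1]
opening: 0.633
```

```bash
python3 st.py; python3 fit.py|head -2;python3 mv.py 500,200,650 450,450,650 250,550,650
```

```text
7.8 q [-0.246  0.165  1.182 -0.778  1.366  1.025] tcp [ 555.212 -264.36   652.069] [2.26  0.049 0.268] F [ 0.375 -1.025  0.129] 0.6331885755874709
tool x,y,z [ 0.963  0.265 -0.049  0.205 -0.603  0.771  0.175 -0.753 -0.635] lean deg 50.594328216390124
0.039528809647690455 [8.60000e-02 1.96682e+02 5.86803e+02 4.10962e+02 4.30370e+01 2.71861e+02
 1.57100e+00 6.59310e+01 1.50000e-02]
to [500. 200. 650.] n 10 per row [  6.99 -29.28 -35.78] total [  69.88 -292.84 -357.83] ik err 0.0 q [ 0.62  0.34  0.95 -0.93  2.05  1.53]
to [450. 450. 650.] n 6 per row [  3.01 -26.83 -32.82] total [  18.04 -160.95 -196.9 ] ik err 3.1 q [ 0.93  0.73  0.27 -1.13  2.43  1.41]
to [250. 550. 650.] n 5 per row [-33.23 -20.25 -22.05] total [-166.14 -101.23 -110.23] ik err 7.8 q [ 1.23  0.75  0.23 -1.13  2.65  1.59]
```

```bash
cat > sim.py <<'E'
from kin import *
VL=.7*np.array([2.22,2.22,2.79,3.14,3.14,3.14])*.1
def step(q,row,w):
    p,M=fk(q,P); T=p+M@np.array(row[:3]); N=M@R.from_euler('z',row[3]).as_matrix()
    def f(x):
        y,K=fk(x,P); return np.r_[y-T,w*R.from_matrix(K.T@N).as_rotvec()]
    lo=np.maximum(LO-.003,q-VL);hi=np.minimum(HI+.003,q+VL)
    return least_squares(f,np.clip(q,lo+1e-7,hi-1e-7),bounds=(lo,hi)).x
def lean(q):
    p,M=fk(q,P); return p,M[:,2],np.degrees(np.arccos(-M[2,2]))
if __name__=='__main__':
    np.set_printoptions(precision=2,suppress=True)
    for w in(100,200,300,500,800):
        q=np.array([-1.376,.541,.049,.031,2.366,-.092])
        for r in [(-35,35,-20,0)]*2+[(-20,45,-20,0)]+[(0,45,-20,0)]*5: q=step(q,r,w)
        p,a,l=lean(q); print(w,q,p,l,'meas 22.2; q -1.467 .599 .048 .071 2.11 -.156')
E
python3 sim.py
```

```text
100 [-1.52  0.41  0.05  0.18  1.28 -0.15] [ 150.36 -712.21 1041.88] 81.03062742820246 meas 22.2; q -1.467 .599 .048 .071 2.11 -.156
200 [-1.5   0.45  0.05  0.15  1.56 -0.15] [ 154.17 -717.89  942.05] 62.79627417984164 meas 22.2; q -1.467 .599 .048 .071 2.11 -.156
300 [-1.49  0.5   0.05  0.11  1.8  -0.15] [ 155.4  -714.5   849.65] 45.6528136931164 meas 22.2; q -1.467 .599 .048 .071 2.11 -.156
500 [-1.47  0.58  0.05  0.08  2.06 -0.16] [ 154.39 -701.87  754.6 ] 26.499093144026432 meas 22.2; q -1.467 .599 .048 .071 2.11 -.156
800 [-1.47  0.62  0.05  0.06  2.18 -0.16] [ 153.31 -693.71  712.75] 17.210295944260114 meas 22.2; q -1.467 .599 .048 .071 2.11 -.156
```

```bash
nproc; cat > beam.py <<'E'
from sim import *
from multiprocessing import Pool
import sys
al,az=np.radians(62),np.radians(12)
a1=np.array([np.sin(al)*np.cos(az),np.sin(al)*np.sin(az),-np.cos(al)])
rng=np.random.default_rng(1)
def roll(args):
    q,path,d,n=args
    for i in range(n):
        p,M=fk(q,P); q=step(q,np.r_[M.T@d,0],600)
        p,M=fk(q,P)
        if not(480<p[2]<1150 and -50<p[0]<700 and abs(p[1])<850): return None
    c=np.degrees(np.arccos(np.clip(M[:,2]@a1,-1,1)))
    return c,q,path+[(d,n)],p,M[:,2]
if __name__=='__main__':
    np.set_printoptions(precision=2,suppress=True)
    q0=np.array([-.246,.165,1.182,-.778,1.366,1.025])
    B=[(99,q0,[],None,None)]
    dirs=[48*v/np.linalg.norm(v) for v in np.array([(x,y,z) for x in(-1,0,1) for y in(-1,0,1) for z in(-1,0,1) if (x,y,z)!=(0,0,0)],float)]
    with Pool() as pool:
        for depth in range(9):
            jobs=[(b[1],b[2],d,8) for b in B for d in dirs]
            res=[r for r in pool.map(roll,jobs,chunksize=4) if r]
            res.sort(key=lambda r:r[0]); B=[]
            for r in res:
                if all(np.abs(r[1]-b[1]).max()>.25 for b in B): B.append(r)
                if len(B)>=16: break
            print(depth,[round(b[0],1) for b in B[:5]],B[0][3],B[0][4],B[0][1],flush=True)
            for d,n in B[0][2]: print('    ',np.round(d),n)
E
OMP_NUM_THREADS=1 timeout 550 python3 beam.py
```

```text
4
0 [np.float64(70.2), np.float64(70.7), np.float64(71.3), np.float64(71.9), np.float64(71.9)] [533.8  -10.01 875.48] [ 0.21 -0.75 -0.63] [ 0.26  0.43  0.17 -1.13  2.11  0.68]
     [ 0. 34. 34.] 8
1 [np.float64(57.2), np.float64(58.7), np.float64(63.3), np.float64(63.5), np.float64(65.7)] [479.64 129.01 890.82] [ 0.41 -0.64 -0.65] [ 0.55  0.38  0.18 -1.13  2.14  0.84]
     [ 0. 34. 34.] 8
     [ 0. 34. 34.] 8
2 [np.float64(44.8), np.float64(46.1), np.float64(47.9), np.float64(50.4), np.float64(50.4)] [449.29 256.97 891.52] [ 0.58 -0.5  -0.64] [ 0.8   0.43  0.1  -1.13  2.13  0.97]
     [ 0. 34. 34.] 8
     [ 0. 34. 34.] 8
     [ 0. 34. 34.] 8
3 [np.float64(33.0), np.float64(33.6), np.float64(34.5), np.float64(37.2), np.float64(38.8)] [421.85 375.18 889.58] [ 0.73 -0.36 -0.59] [ 1.    0.48  0.05 -1.13  2.05  1.1 ]
     [ 0. 34. 34.] 8
     [ 0. 34. 34.] 8
     [ 0. 34. 34.] 8
     [ 0. 34. 34.] 8
4 [np.float64(20.5), np.float64(21.7), np.float64(25.0), np.float64(26.5), np.float64(26.6)] [256.19 469.4  883.59] [ 0.78 -0.14 -0.61] [ 1.36  0.41  0.19 -1.13  2.07  1.37]
     [ 0. 34. 34.]
[... 732 characters left out ...]
.7), np.float64(1.2), np.float64(1.4), np.float64(1.8), np.float64(1.9)] [ 172.21   81.72 1063.75] [ 0.86  0.19 -0.48] [ 1.35 -0.05  0.05 -1.13  2.07  0.91]
     [ 0. 34. 34.] 8
     [ 0. 34. 34.] 8
     [ 0. 34. 34.] 8
     [ 0. 34. 34.] 8
     [-28.  28.  28.] 8
     [-34.   0.  34.] 8
     [34.  0. 34.] 8
     [-28. -28.  28.] 8
8 [np.float64(0.3), np.float64(0.4), np.float64(0.5), np.float64(0.5), np.float64(0.6)] [364.89 485.33 847.55] [ 0.87  0.18 -0.47] [ 1.14  0.15  0.82 -0.8   1.4   1.6 ]
     [ 0. 34. 34.] 8
     [ 0. 34. 34.] 8
     [ 0. 34. 34.] 8
     [ 0. 34. 34.] 8
     [-28.  28.  28.] 8
     [ 0.  0. 48.] 8
     [-34.   0.  34.] 8
     [ 28. -28. -28.] 8
     [ 0. 48.  0.] 8
```

Emit:
send_rows:
  plan: "7 6 -47 0 60; 7 6 -47 0 60; 7 6 -47 0 60; 7 6 -47 0 60; 7 6 -47 0 60; 7 6 -47 0 60; 7 6 -47 0 60; 7 6 -47 0 60"

```text
t: 8.6
eef_pos: [550.4, -22.7, 874.1]
tcp_rot: [2.262, 0.039, 0.307]
ft_force: [-20.9, -2.2, 2.2]
opening: 0.635
```

```bash
cat >> st.py <<'E'
import sys
for a in sys.argv[1:]:
    print(a, M.T@np.array([float(v) for v in a.split(',')]))
E
python3 st.py 0,34,34
```

```text
8.6 q [ 0.222  0.487  0.047 -1.135  2.126  0.591] tcp [550.408 -22.653 874.066] [2.262 0.039 0.307] F [-20.872  -2.152   2.219] 0.6350584294231895
tool x,y,z [ 0.953  0.302 -0.039  0.221 -0.598  0.77   0.209 -0.742 -0.637] lean deg 50.454257901642144
0,34,34 [  8.945   5.841 -46.881]
```

Emit:
send_rows:
  plan: "0 0 0 0 60; 0 0 0 0 60"

```text
t: 8.8
eef_pos: [553.1, -20.0, 872.0]
tcp_rot: [2.262, 0.043, 0.313]
ft_force: [0.8, -0.1, 0.1]
opening: 0.632
```

```bash
python3 st.py -34,34,10 -20,40,20; python3 - <<'E'
from h import *
p=eyes.read_camera('scene');save(p,'s1');p=eyes.read_camera('top');save(p,'t1')
a=cv2.imread('pics/s1.png');b=cv2.imread('pics/t1.png');cv2.imwrite('pics/st1.png',cv2.resize(np.hstack([a,b]),(800,250)))
E
```

```text
8.8 q [ 0.226  0.489  0.05  -1.133  2.125  0.591] tcp [553.118 -20.017 872.044] [2.262 0.043 0.313] F [ 0.756 -0.113  0.138] 0.6316185169968935
tool x,y,z [ 0.951  0.308 -0.043  0.228 -0.596  0.77   0.211 -0.742 -0.637] lean deg 50.451942231219896
-34,34,10 [-22.297 -20.32  -38.755]
-20,40,20 [ -7.578 -13.006 -46.62 ]
```

View pics/st1.png

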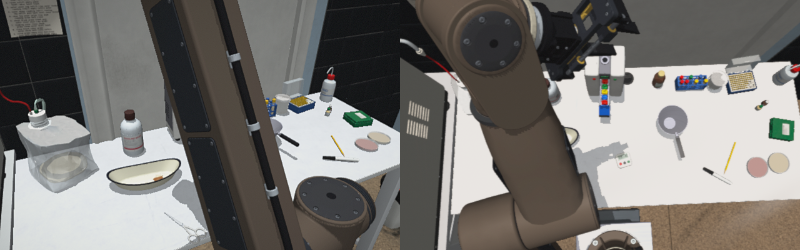

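```bash
sed -i "s/if not(480.*/W=p-272*M[:,2]\n        if not(480<p[2]<1100 and -50<p[0]<620 and W[0]<620 and -700<p[1]<470 and -700<W[1]<500): return None/; s/q0=np.array.*/q0=np.array([.226,.489,.05,-1.13,2.125,.591])/; s/range(9)/range(8)/" beam.py; OMP_NUM_THREADS=1 timeout 560 python3 beam.py
```

```text
0 [np.float64(57.6), np.float64(58.9), np.float64(63.5), np.float64(63.7), np.float64(66.4)] [488.45 126.11 889.43] [ 0.41 -0.65 -0.64] [ 0.54  0.39  0.17 -1.13  2.13  0.81]
     [ 0. 34. 34.] 8
1 [np.float64(45.0), np.float64(46.3), np.float64(48.3), np.float64(50.6), np.float64(54.2)] [455.75 253.68 891.77] [ 0.58 -0.51 -0.63] [ 0.79  0.43  0.1  -1.13  2.12  0.94]
     [ 0. 34. 34.] 8
     [ 0. 34. 34.] 8
2 [np.float64(33.2), np.float64(33.6), np.float64(34.7), np.float64(37.4), np.float64(39.1)] [427.68 371.64 890.98] [ 0.73 -0.36 -0.58] [ 0.99  0.48  0.05 -1.13  2.04  1.07]
     [ 0. 34. 34.] 8
     [ 0. 34. 34.] 8
     [ 0. 34. 34.] 8
3 [np.float64(21.8), np.float64(26.7), np.float64(26.9), np.float64(27.1), np.float64(27.3)] [252.14 270.03 962.74] [ 0.77 -0.15 -0.61] [ 1.23  0.16  0.28 -1.13  2.1   1.14]
     [ 0. 34. 34.] 8
     [ 0. 34. 34.] 8
     [ 0. 34. 34.] 8
     [-34.   0.  34.] 8
4 [np.float64(11.9), np.float64(12.9), np.float64(15.2), np.float64(15.6), np.float64(16.6)] [280.09 423.47 960.5 ] [ 0.86 -0.02 -0.51] [ 1.31  0.38  0.05 -1.13  1.96  1.17]
     [ 0. 34. 34.
[... 371 characters left out ...]
     [ 0. 34. 34.] 8
6 [np.float64(0.6), np.float64(1.0), np.float64(1.3), np.float64(1.6), np.float64(1.6)] [ 117.18 -209.69  937.49] [ 0.86  0.18 -0.48] [ 1.38 -0.65  0.75 -1.13  2.03  0.97]
     [ 0. 34. 34.] 8
     [ 0. 34. 34.] 8
     [ 0. 34. 34.] 8
     [-34.   0.  34.] 8
     [-34.   0.  34.] 8
     [-28. -28.  28.] 8
     [ 34. -34.   0.] 8
7 [np.float64(0.6), np.float64(0.7), np.float64(0.7), np.float64(0.7), np.float64(0.7)] [   1.53  199.46 1023.44] [ 0.87  0.17 -0.47] [-0.34 -0.38  0.15  0.62  2.25  1.01]
     [ 0. 34. 34.] 8
     [ 0. 34. 34.] 8
     [ 0. 34. 34.] 8
     [-34.   0.  34.] 8
     [-34.   0.  34.] 8
     [ 0.  0. 48.] 8
     [-34. -34.   0.] 8
     [ 0. 48.  0.] 8
```

Emit:
send_rows:
  plan: "9 6 -47 0 60; 9 6 -47 0 60; 9 6 -47 0 60; 9 6 -47 0 60; 8 8 -47 0 60; 7 8 -46 0 60; 6 9 -46 0 60; 5 10 -46 0 60"

```text
t: 9.7
eef_pos: [463.2, 87.5, 919.4]
tcp_rot: [2.294, -0.131, 0.483]
ft_force: [-0.1, 0.3, -0.6]
opening: 0.63
```

```bash
python3 st.py 0,34,34
```

```text
9.7 q [ 0.484  0.38   0.048 -1.134  2.167  0.695] tcp [463.169  87.496 919.358] [ 2.294 -0.131  0.483] F [-0.086  0.334 -0.563] 0.6301481510651986
tool x,y,z [ 0.878  0.461  0.13   0.221 -0.631  0.743  0.425 -0.624 -0.656] lean deg 49.0007028431517
0,34,34 [ 20.093   3.811 -43.517]
```

Tracking the simulation; continuing.

Emit:
send_rows:
  plan: "20 4 -43 0 60; 20 4 -43 0 60; 21 4 -43 0 60; 22 4 -42 0 60; 23 3 -41 0 60; 24 3 -41 0 60; 25 3 -40 0 60; 26 3 -40 0 60"

```text
t: 10.5
eef_pos: [425.9, 210.1, 928.3]
tcp_rot: [2.292, -0.3, 0.652]
ft_force: [-0.3, 1.6, -0.0]
opening: 0.633
```

```bash
python3 st.py 0,34,34
```

```text
10.5 q [ 0.764  0.375  0.048 -1.134  2.129  0.89 ] tcp [425.894 210.139 928.269] [ 2.292 -0.3    0.652] F [-0.342  1.612 -0.04 ] 0.632642352182646
tool x,y,z [ 0.759  0.58   0.295  0.224 -0.659  0.718  0.611 -0.479 -0.631] lean deg 50.89733323160952
0,34,34 [ 29.748   1.985 -37.724]
```

Emit:
send_rows:
  plan: "30 2 -38 0 60; 30 2 -37 0 60; 31 2 -37 0 60; 31 2 -37 0 60; 32 1 -36 0 60; 32 1 -36 0 60; 33 1 -35 0 60; 33 1 -35 0 60"

```text
t: 11.3
eef_pos: [396.5, 336.3, 927.8]
tcp_rot: [2.256, -0.455, 0.831]
ft_force: [-0.1, 0.4, -0.5]
opening: 0.63
```

```bash
python3 st.py -34,0,34 0,34,34
```

```text
11.3 q [ 1.005  0.414  0.048 -1.134  2.033  1.078] tcp [396.45  336.283 927.755] [ 2.256 -0.455  0.831] F [-0.099  0.362 -0.531] 0.6302048764777721
tool x,y,z [ 0.606  0.663  0.44   0.238 -0.678  0.695  0.759 -0.316 -0.569] lean deg 55.35190656154294
-34,0,34 [ -5.646  15.55  -45.148]
0,34,34 [ 37.499   0.589 -30.091]
```

Emit:
send_rows:
  plan: "-5 16 -45 0 60; -5 16 -45 0 60; -4 16 -45 0 60; -3 16 -45 0 60; -3 15 -46 0 60; -2 15 -46 0 60; -2 15 -46 0 60; -1 15 -46 0 60"

```text
t: 12.1
eef_pos: [250.1, 207.6, 1011.9]
tcp_rot: [2.329, -0.575, 0.991]
ft_force: [-0.5, 0.1, 0.4]
opening: 0.633
```

```bash
python3 st.py -34,0,34 0,34,34
```

```text
12.1 q [ 1.157  0.163  0.047 -1.134  2.109  0.963] tcp [ 250.125  207.637 1011.851] [ 2.329 -0.575  0.991] F [-0.465  0.133  0.439] 0.6327890797749769
tool x,y,z [ 0.46   0.702  0.544  0.359 -0.707  0.609  0.812 -0.085 -0.577] lean deg 54.767675157739816
-34,0,34 [  2.864   8.521 -47.235]
0,34,34 [ 42.361  -3.329 -22.505]
```

Emit:
send_rows:
  plan: "42 -3 -23 0 60; 42 -3 -23 0 60; 42 -3 -23 0 60; 43 -3 -22 0 60; 43 -3 -22 0 60; 43 -3 -21 0 60; 44 -3 -21 0 60; 44 -3 -20 0 60"

```text
t: 12.9
eef_pos: [265.5, 376.0, 1008.0]
tcp_rot: [2.194, -0.714, 1.188]
ft_force: [1.2, 0.3, 0.3]
opening: 0.632
```

```bash
python3 st.py -34,0,34 0,34,34; python3 mv.py 430,-320,250
```

```text
12.9 q [ 1.328  0.303  0.048 -1.134  1.9    1.173] tcp [ 265.465  376.035 1007.983] [ 2.194 -0.714  1.188] F [1.229 0.261 0.273] 0.6323555438973721
tool x,y,z [ 0.283  0.701  0.655  0.343 -0.711  0.614  0.896  0.051 -0.441] lean deg 63.82433051772763
-34,0,34 [ 12.663   9.211 -45.462]
0,34,34 [ 46.098  -3.331 -13.262]
to [ 430. -320.  250.] n 22 per row [-42.63   3.93  20.28] total [-937.79   86.55  446.25] ik err 0.0 q [-1.23  0.36  2.25  1.56  1.04 -1.72]
```

```bash
cat > plan3.py <<'E'
from kin import *
np.set_printoptions(precision=2,suppress=True)
cy=.19
cx=np.array([np.cos(cy),np.sin(cy),0]); Mc0=np.c_[cx,[-np.sin(cy),np.cos(cy),0],[0,0,1]]
a=np.array([.896,.051,-.441]); a/=np.linalg.norm(a)
qn=np.array([1.328,.303,.05,-1.13,1.9,1.173])
y0=np.cross(a,cx); y0/=np.linalg.norm(y0)
gd=118
for s in(1,-1):
    y=s*y0; M=np.c_[np.cross(y,a),y,a]
    G=np.array([570,-278.5,66])-gd*cx
    for st in ([-.9,.5,2,1,1,0],[-1.2,.4,2.2,1.5,1,-1.7],[-1.2,.4,2.2,1.5,1,1.7]):
        q1,e1=ik(G+19*a,M,np.array(st,float)); 
        if e1<.5: break
    print('s',s,'pick',q1,e1)
    if e1>.5: continue
    C=np.array([593,14,32.]); G=C-gd*cx+[0,0,66]; q2,e2=ik(G+19*a,M,q1); print('  decap',q2,e2)
    for sg in(1,-1):
       qq=q2
       for rho in (30,60,90,105,120,135,150):
        Rr=R.from_rotvec(a*np.radians(rho)*sg).as_matrix(); Mt=Rr@M
        Mc=Rr@Mc0
        th=np.linspace(0,2*np.pi,73); rim=(Mc@np.array([66*np.cos(th),66*np.sin(th),0*th+75])).T
        lip=rim[rim[:,2].argmin()]; orel=Mc@np.array([gd,0,-66])
        tilt=np.degrees(np.arccos(Mc[2,2])); 
        Gp=np.array([515,261,85.])-lip-orel
        qq,e=ik(Gp+19*Mt[:,2],Mt,qq)
        print('   ',sg*rho,'tilt',round(tilt,1),'mouth',Mc[:,2],'handle',-Mc[:,0],'G',Gp,'q',qq,'e',round(e,2))
E
python3 plan3.py
```

```text
s 1 pick [-1.11  0.84  2.33  1.99  1.13 -1.9 ] 1.7053025658242404e-13
  decap [-0.35  0.9   2.69  2.78  1.53 -2.04] 1.1368683772161603e-13
    30 tilt 26.9 mouth [-0.03 -0.45  0.89] handle [-1.    0.05 -0.01] G [399.93 329.42 105.96] q [ 0.89  0.74  2.4   3.97  1.11 -1.34] e 0.0
    60 tilt 53.3 mouth [-0.15 -0.79  0.6 ] handle [-0.96  0.26  0.09] G [412.31 336.83 143.51] q [ 0.87  0.64  2.36  4.02  1.02 -0.94] e 0.0
    90 tilt 78.8 mouth [-0.34 -0.92  0.19] handle [-0.88  0.39  0.27] G [419.98 326.56 180.21] q [ 0.84  0.54  2.35  4.04  0.94 -0.51] e 0.0
    105 tilt 90.8 mouth [-0.45 -0.89 -0.01] handle [-0.83  0.41  0.38] G [423.05 315.45 195.76] q [ 0.81  0.49  2.36  4.03  0.91 -0.28] e 0.0
    120 tilt 102.0 mouth [-0.55 -0.81 -0.21] handle [-0.78  0.4   0.49] G [420.33 304.44 208.69] q [ 0.79  0.45  2.37  4.03  0.9  -0.04] e 0.0
    135 tilt 112.0 mouth [-0.64 -0.67 -0.38] handle [-0.73  0.36  0.59] G [417.43 292.52 218.64] q [0.78 0.42 2.39 4.02 0.88 0.21] e 0.0
    150 tilt 120.2 mouth [-0.71 -0.49 -0.5 ] handle [-0.68  0.3   0.67] G [414.7  280.42 225.91] q [0.75 0.39 2.41 4
[... 2423 characters left out ...]
8 mouth [-0.45  0.87  0.19] handle [-0.71 -0.48  0.51] G [442.09 186.   208.32] q [ 0.44  0.42  2.55  3.56  0.95 -0.37] e 0.0
    -105 tilt 90.8 mouth [-0.55  0.84 -0.01] handle [-0.67 -0.43  0.61] G [438.11 202.34 222.91] q [ 0.5   0.37  2.51  3.66  0.89 -0.7 ] e 0.0
    -120 tilt 102.0 mouth [-0.64  0.74 -0.21] handle [-0.63 -0.35  0.69] G [437.15 223.61 233.04] q [ 0.56  0.35  2.47  3.76  0.84 -1.03] e 0.0
    -135 tilt 112.0 mouth [-0.71  0.6  -0.38] handle [-0.61 -0.25  0.75] G [430.32 241.51 238.52] q [ 0.63  0.34  2.44  3.86  0.83 -1.34] e 0.0
    -150 tilt 120.2 mouth [-0.76  0.41 -0.5 ] handle [-0.6  -0.14  0.79] G [423.05 258.07 239.96] q [ 0.68  0.34  2.42  3.94  0.83 -1.64] e 0.0
```

```bash
cat > plan4.py <<'E'
from kin import *
from multiprocessing import Pool
np.set_printoptions(precision=2,suppress=True)
cy=.19; gd=118
cx=np.array([np.cos(cy),np.sin(cy),0]); Mc0=np.c_[cx,[-np.sin(cy),np.cos(cy),0],[0,0,1]]
def run(t):
    az,al,s=t
    A,Z=np.radians(al),np.radians(az)
    a=np.array([np.sin(A)*np.cos(Z),np.sin(A)*np.sin(Z),-np.cos(A)])
    y=np.cross(a,cx); y*=s/np.linalg.norm(y); M=np.c_[np.cross(y,a),y,a]
    G=np.array([570,-278.5,66])-gd*cx; out=[]
    rng=np.random.default_rng(0)
    sols=[]
    for k in range(12):
        q,e=ik(G+19*a,M,rng.uniform(LO,HI))
        if e<.5 and not any(np.abs(q-b).max()<.1 for b in sols): sols.append(q)
    for q1 in sols:
        C=np.array([593,14,32.]); G2=C-gd*cx+[0,0,66]; q2=q1
        for f in np.linspace(0,1,6): q2,e2=ik(G+(G2-G)*f+[0,0,80*(1-f)]+19*a,M,q2)
        if e2>.5: continue
        for sg in(1,-1):
            qq=q2;mt=0;tr=[]
            for rho in (0,30,60,75,90,105,120,135,150):
                Rr=R.from_rotvec(a*np.radians(rho)*sg).as_matrix(); Mt=Rr@M; Mc=Rr@Mc0
                th=np.linspace(0,2*np.pi,37); rim=(Mc@np.array([66*np.cos(th),66*np.sin(th),0*th+75])).T
                lip=rim[rim[:,2].argmin()]; orel=Mc@np.array([gd,0,-66]); tilt=np.degrees(np.arccos(Mc[2,2]))
                Gp=np.array([515,261,100.])-lip-orel if rho else np.array([420,250,200.])
                qq,e=ik(Gp+19*a,Mt,qq)
                if e>.5: break
                mt=tilt; tr=(qq,Mc[:,2],Gp); 
                if tilt>107: break
            out.append((az,al,s,sg,round(mt,1),q1,q2,*tr))
    return out
if __name__=='__main__':
    with Pool() as p: r=p.map(run,[(az,al,s) for az in(30,45,60,75,90,100,110) for al in(60,66) for s in(1,-1)],chunksize=1)
    for o in r:
        for x in o:
            if x[4]>98: print(*x)
E
OMP_NUM_THREADS=1 python3 plan4.py
```

```text
30 60 1 1 113.5 [-1.13  0.81  2.09  1.35  1.09 -0.69] [-0.6   0.75  2.52  2.08  1.11 -1.1 ] [0.14 0.2  2.41 2.5  0.57 2.02] [-0.48 -0.78 -0.4 ] [466.01 215.29 270.91]
30 60 -1 -1 113.5 [-1.13  0.81  2.09  1.35  1.09  2.46] [-0.6   0.75  2.52  2.08  1.11  2.04] [ 0.    0.28  2.47  2.43  0.73 -0.15] [-0.92 -0.03 -0.4 ] [467.61 175.85 237.39]
30 66 1 1 115.1 [-1.16  0.86  2.08  1.38  1.18 -0.65] [-0.64  0.84  2.55  2.06  1.26 -1.1 ] [0.11 0.27 2.51 2.63 0.83 1.68] [-0.23 -0.88 -0.42] [452.01 210.43 259.14]
30 66 -1 -1 115.1 [-1.16  0.86  2.08  1.38  1.18  2.49] [-0.64  0.84  2.55  2.06  1.26  2.04] [-0.07  0.45  2.62  2.53  1.09 -0.04] [-0.87  0.24 -0.42] [445.29 164.16 209.14]
45 60 1 1 113.5 [-1.11  0.83  1.94  1.08  1.19 -0.26] [-0.65  0.72  2.39  1.69  1.04 -0.61] [-0.07  0.26  2.29  1.86  0.75  2.65] [-0.27 -0.88 -0.4 ] [503.39 196.67 271.54]
45 60 1 -1 106.3 [-1.11  0.83  1.94  1.08  1.19 -0.26] [-0.65  0.72  2.39  1.69  1.04 -0.61] [-0.22  0.44  2.36  1.93  0.9  -2.63] [-0.96 -0.09 -0.28] [506.99 142.12 197.43]
45 66 1 1 115.1 [-1.13  0.88  1.93  1.11  1.28 -0.22] [-0.69  0.79  2
[... 1667 characters left out ...]

100 60 1 -1 113.5 [-0.9   0.96  1.49  0.43  1.68  0.3 ] [-0.53  0.78  1.9   0.74  1.37  0.34] [-0.08  0.83  1.66  1.06  1.3  -1.97] [-0.29 -0.87 -0.4 ] [612.77 232.6  114.42]
100 66 1 -1 115.1 [-0.91  1.    1.46  0.45  1.77  0.3 ] [-0.54  0.83  1.88  0.77  1.45  0.31] [-0.11  0.89  1.7   1.11  1.36 -1.83] [-0.53 -0.74 -0.42] [596.64 221.66  88.32]
110 60 1 -1 113.5 [-0.85  0.97  1.43  0.32  1.74  0.33] [-0.48  0.81  1.82  0.63  1.45  0.42] [-0.02  0.88  1.57  0.97  1.38 -1.89] [-0.13 -0.91 -0.4 ] [606.32 258.45  98.48]
110 66 1 -1 115.1 [-0.86  1.02  1.4   0.34  1.84  0.31] [-0.5   0.85  1.8   0.65  1.53  0.38] [-0.05  0.94  1.61  1.01  1.43 -1.74] [-0.39 -0.82 -0.42] [590.53 248.3   76.26]
```

```bash
sed -i "s/al,az=.*/al,az=np.radians(65),np.radians(46)/; s/q0=np.array.*/q0=np.array([1.328,.303,.05,-1.13,1.9,1.173])/; s/range(8):/range(5):/" beam.py; OMP_NUM_THREADS=1 timeout 560 python3 beam.py
```

```text
0 [np.float64(25.2), np.float64(26.7), np.float64(31.7), np.float64(35.1), np.float64(35.6)] [ 180.08  308.96 1059.06] [ 0.87  0.29 -0.4 ] [ 1.53  0.17  0.05 -1.13  1.89  1.14]
     [-34.   0.  34.] 8
1 [np.float64(12.7), np.float64(15.6), np.float64(17.6), np.float64(18.4), np.float64(20.3)] [ 30.52 355.23 966.41] [ 0.73  0.47 -0.5 ] [ 1.97  0.02  0.57 -1.13  1.91  1.65]
     [-34.   0.  34.] 8
     [-48.   0.   0.] 8
2 [np.float64(2.6), np.float64(6.6), np.float64(7.1), np.float64(7.7), np.float64(8.3)] [  -1.35  373.76 1025.89] [ 0.65  0.65 -0.38] [ 2.06  0.06  0.41 -1.13  1.8   1.55]
     [-34.   0.  34.] 8
     [-34.   0.  34.] 8
     [-48.   0.   0.] 8
3 [np.float64(1.6), np.float64(1.8), np.float64(1.9), np.float64(2.5), np.float64(2.8)] [ 117.85   95.86 1082.4 ] [ 0.65  0.65 -0.4 ] [ 1.67 -0.14  0.05 -0.92  2.04  1.15]
     [-48.   0.   0.] 8
     [-34.   0.  34.] 8
     [ 0.  0. 48.] 8
     [  0. -34.  34.] 8
4 [np.float64(0.8), np.float64(0.8), np.float64(1.0), np.float64(1.0), np.float64(1.3)] [182.63 355.17 535.93] [ 0.64  0.64 -0.42] [ 1.15 -0.41  2.08 -0.75  0.49  1.94]
     [-34.   0.  34.] 8
     [-34.   0.  34.] 8
     [-48.   0.   0.] 8
     [  0. -34. -34.] 8
     [ 28.  28. -28.] 8
```

Emit:
send_rows:
  plan: "13 9 -45 0 60; 13 9 -45 0 60; 14 9 -45 0 60; 14 9 -45 0 60; 14 9 -45 0 60; 14 9 -45 0 60; 15 9 -45 0 60; 15 9 -45 0 60"

```text
t: 13.7
eef_pos: [179.4, 277.8, 1067.4]
tcp_rot: [2.195, -0.829, 1.41]
ft_force: [-0.3, -0.3, 0.1]
opening: 0.63
```

```bash
python3 st.py -34,0,34 -48,0,0
```

```text
13.7 q [ 1.526  0.133  0.048 -1.134  1.905  1.111] tcp [ 179.39   277.801 1067.359] [ 2.195 -0.829  1.41 ] F [-0.305 -0.295  0.136] 0.6297340393654476
tool x,y,z [ 0.108  0.667  0.737  0.481 -0.684  0.548  0.87   0.295 -0.395] lean deg 66.73766828487189
-34,0,34 [ 21.386   2.277 -43.005]
-48,0,0 [ -5.196 -23.097 -41.756]
```

Emit:
send_rows:
  plan: "21 2 -43 0 60; 21 2 -43 0 60; 22 2 -43 0 60; 22 2 -42 0 60; 22 2 -42 0 60; 23 2 -42 0 60; 23 2 -42 0 60; 23 2 -42 0 60"

```text
t: 14.5
eef_pos: [142.3, 237.3, 1104.5]
tcp_rot: [2.11, -0.935, 1.661]
ft_force: [-0.6, 0.4, 0.1]
opening: 0.631
```

```bash
python3 st.py -34,0,34 -48,0,0
```

```text
14.5 q [ 1.699  0.051  0.048 -1.134  1.84   1.101] tcp [ 142.298  237.309 1104.497] [ 2.11  -0.935  1.661] F [-0.649  0.371  0.076] 0.6305004101954891
tool x,y,z [-0.053  0.591  0.805  0.573 -0.641  0.51   0.818  0.489 -0.305] lean deg 72.24636831178448
-34,0,34 [ 29.17   -2.169 -38.163]
-48,0,0 [  2.563 -27.524 -39.241]
```

Emit:
send_rows:
  plan: "3 -27 -39 0 60; 3 -27 -39 0 60; 3 -27 -39 0 60; 4 -27 -39 0 60; 4 -27 -39 0 60; 5 -27 -39 0 60; 5 -27 -39 0 60; 5 -27 -39 0 60"

```text
t: 15.3
eef_pos: [55.6, 305.9, 1081.1]
tcp_rot: [2.267, -0.967, 1.749]
ft_force: [0.7, 0.2, 0.2]
opening: 0.631
```

```bash
python3 st.py -34,0,34 -48,0,0; python3 mv.py 200,0,800 350,-350,300
```

```text
15.3 q [ 1.964  0.104  0.049 -1.133  1.882  1.232] tcp [  55.575  305.942 1081.124] [ 2.267 -0.967  1.749] F [0.719 0.241 0.193] 0.6313839021720532
tool x,y,z [-0.101  0.559  0.823  0.743 -0.508  0.436  0.662  0.656 -0.364] lean deg 68.6591310926371
-34,0,34 [ 31.413 -10.454 -34.87 ]
-48,0,0 [  4.829 -35.665 -31.76 ]
to [200.   0. 800.] n 10 per row [-41.69  14.03  -0.27] total [-416.88  140.33   -2.69] ik err 5.2 q [ 2.06 -0.84  1.45 -1.12  1.72  1.67]
to [ 350. -350.  300.] n 14 per row [-44.45   5.11   3.7 ] total [-622.26   71.53   51.76] ik err 189.5 q [ 2.24 -0.84  2.79 -0.79  2.2   2.69]
```

```bash
python3 mv.py 200,400,900 500,250,700 ; python3 mv.py 300,300,950 500,100,700 450,-250,450 ; python3 mv.py 150,480,900 500,400,700 600,0,500 480,-280,300; python3 mv.py 100,250,1000 300,100,900 450,0,800 450,-250,500
```

```text
to [200. 400. 900.] n 6 per row [-18.52  -3.23  37.19] total [-111.11  -19.38  223.14] ik err 0.0 q [ 1.18 -0.22  1.1  -0.41  1.13  1.42]
to [500. 250. 700.] n 9 per row [-30.96  23.56  19.22] total [-278.63  212.02  172.95] ik err 0.0 q [ 0.02 -0.16  1.57  0.94  0.92  0.05]
to [300. 300. 950.] n 6 per row [-22.64  21.25  34.26] total [-135.87  127.52  205.55] ik err 0.0 q [ 0.4  -0.25  0.96  0.37  1.28  0.83]
to [500. 100. 700.] n 8 per row [-42.21  17.67  11.53] total [-337.67  141.35   92.2 ] ik err 0.0 q [-0.44 -0.15  1.57  1.13  1.31 -0.2 ]
to [ 450. -250.  450.] n 10 per row [-39.63   3.18 -17.15] total [-396.31   31.82 -171.55] ik err 0.0 q [-1.14  0.26  1.76  1.08  1.7  -1.03]
to [150. 480. 900.] n 6 per row [-10.23 -16.2   40.42] total [-61.4  -97.18 242.5 ] ik err 0.0 q [ 1.45 -0.09  1.   -0.67  1.21  1.64]
to [500. 400. 700.] n 9 per row [-27.17  23.73  27.99] total [-244.56  213.6   251.92] ik err 0.0 q [ 0.44 -0.05  1.48  0.58  0.62  0.47]
to [600.   0. 500.] n 10 per row [-39.82  19.05 -12.33] total [-398.16  190.46 -123.27] ik err 0.0 q [-0.55  0.14  1.78  1.28  1.23 -0.73]
to [ 480. -280.  300.] n 8 per row [-38.62  -4.25 -23.77] total [-309.    -33.99 -190.17] ik err 0.0 q [-1.11  0.49  1.84  1.09  1.53 -1.3 ]
to [ 100.  250. 1000.] n 3 per row [-34.17   8.7    7.41] total [-102.51   26.1    22.24] ik err 0.0 q [ 1.75 -0.27  0.78 -0.88  1.63  1.5 ]
to [300. 100. 900.] n 6 per row [-31.04  30.21  11.73] total [-186.24  181.27   70.39] ik err 27.9 q [-3.1  -0.64  1.16  4.08  2.32  1.51]
to [450.   0. 800.] n 5 per row [-30.66  23.74  14.02] total [-153.28  118.71   70.09] ik err 53.9 q [-3.1  -0.84  1.28  3.72  2.46  1.21]
to [ 450. -250.  500.] n 9 per row [-42.96  -0.4   -6.08] total [-386.64   -3.62  -54.71] ik err 163.5 q [-2.77 -0.84  2.4   1.19  2.57 -1.1 ]
```

```bash
sed -i "s/al,az=.*/al,az=np.radians(60),np.radians(38)/; s/q0=np.array.*/q0=np.array([1.964,.104,.05,-1.13,1.882,1.232])/; s/range(5):/range(4):/" beam.py; OMP_NUM_THREADS=1 timeout 560 python3 beam.py
```

```text
0 [np.float64(7.9), np.float64(8.5), np.float64(9.2), np.float64(10.0), np.float64(11.3)] [ 44.47 318.07 769.69] [ 0.65  0.64 -0.41] [ 1.97 -0.36  1.49 -1.03  1.45  2.1 ]
     [  0.   0. -48.] 8
1 [np.float64(1.9), np.float64(2.3), np.float64(5.4), np.float64(5.6), np.float64(6.0)] [171.08 -39.52 768.27] [ 0.71  0.52 -0.48] [ 1.83 -0.84  1.45 -0.99  1.79  1.6 ]
     [ 28. -28. -28.] 8
     [  0. -34. -34.] 8
2 [np.float64(0.1), np.float64(0.5), np.float64(1.8), np.float64(1.9), np.float64(2.0)] [180.89  70.37 539.06] [ 0.68  0.53 -0.5 ] [ 2.6  -0.84  2.09 -1.13  2.04  2.49]
     [ 28. -28. -28.] 8
     [  0. -34. -34.] 8
     [ 28.  28. -28.] 8
3 [np.float64(0.1), np.float64(0.2), np.float64(0.5), np.float64(0.6), np.float64(0.7)] [-22.1  -89.15 888.81] [ 0.68  0.53 -0.5 ] [-2.51 -0.05  0.89  3.27  2.93  1.15]
     [ 34.   0. -34.] 8
     [  0. -48.   0.] 8
     [-34. -34.   0.] 8
     [-48.   0.   0.] 8
```

```bash
python3 - <<'E'
from kin import *
np.set_printoptions(precision=2,suppress=True)
q=np.array([1.83,-.84,1.45,-.99,1.79,1.6]); p,M=fk(q,P)
for T in ([100,250,900],[300,300,900],[500,100,700],[450,-250,450],[400,-330,150]):
    T=np.array(T,float); n=10; E=[]
    for k in range(1,n+1):
        q,e=ik(p+(T-p)*k/n,M,q);E.append(e)
    print(T,round(max(E),2),q,fk(q,P)[1][:,2]); p=T
E
```

```text
[100. 250. 900.] 0.98 [ 1.79 -0.31  1.04 -0.95  1.7   1.69] [ 0.71  0.51 -0.49]
[300. 300. 900.] 0.0 [ 0.63 -0.23  1.01 -0.01  1.31  1.02] [ 0.71  0.51 -0.49]
[500. 100. 700.] 0.0 [-0.34 -0.18  1.51  0.88  1.2  -0.01] [ 0.71  0.51 -0.49]
[ 450. -250.  450.] 0.0 [-1.13  0.17  1.79  1.04  1.54 -0.97] [ 0.71  0.51 -0.49]
[ 400. -330.  150.] 0.0 [-1.28  0.65  2.01  1.04  1.28 -1.64] [ 0.71  0.51 -0.49]
```

```bash
python3 st.py 28,-28,-28
```

```text
15.3 q [ 1.964  0.104  0.049 -1.133  1.882  1.232] tcp [  55.575  305.942 1081.124] [ 2.267 -0.967  1.749] F [0.719 0.241 0.193] 0.6313839021720532
tool x,y,z [-0.101  0.559  0.823  0.743 -0.508  0.436  0.662  0.656 -0.364] lean deg 68.6591310926371
28,-28,-28 [-41.51   22.838  10.361]
```

Emit:
send_rows:
  plan: "-41 23 10 0 60; -41 23 10 0 60; -41 23 10 0 60; -41 23 10 0 60; -41 23 10 0 60; -41 23 10 0 60; -41 23 10 0 60; -41 23 10 0 60"

```text
t: 16.1
eef_pos: [149.5, 241.0, 995.9]
tcp_rot: [2.311, -0.879, 1.727]
ft_force: [-0.0, 0.1, 0.4]
opening: 0.634
```

```bash
python3 st.py 0,-34,-34
```

```text
16.1 q [ 0.863 -0.301  0.73  -0.084  1.589  1.061] tcp [149.493 241.02  995.941] [ 2.311 -0.879  1.727] F [-0.014  0.095  0.408] 0.6335830845964564
tool x,y,z [-0.099  0.63   0.77   0.755 -0.456  0.471  0.648  0.628 -0.43 ] lean deg 64.50590647732085
0,-34,-34 [-47.607  -0.494  -6.732]
```

```bash
sed -i "s/q0=np.array.*/q0=np.array([.863,-.301,.73,-.084,1.589,1.061])/; s/range(4):/range(3):/; s/al,az=.*/al,az=np.radians(60),np.radians(36)/" beam.py; OMP_NUM_THREADS=1 timeout 560 python3 beam.py
```

```text
0 [np.float64(3.2), np.float64(3.5), np.float64(5.5), np.float64(6.6), np.float64(7.0)] [360.61 146.88 995.74] [ 0.73  0.52 -0.45] [-0.38 -0.14  0.64  0.87  1.74  0.54]
     [ 34. -34.   0.] 8
1 [np.float64(0.5), np.float64(0.7), np.float64(1.0), np.float64(1.1), np.float64(1.5)] [249.78  -7.11 774.04] [ 0.7   0.51 -0.49] [-1.62 -0.41  1.44  1.36  2.38 -0.35]
     [ 34. -34.   0.] 8
     [-28. -28. -28.] 8
2 [np.float64(0.2), np.float64(0.3), np.float64(0.5), np.float64(0.5), np.float64(0.5)] [250.14  -7.2  841.2 ] [ 0.7   0.51 -0.5 ] [-1.62 -0.35  1.23  1.51  2.4  -0.13]
     [ 34. -34.   0.] 8
     [  0.   0. -48.] 8
     [-28. -28.  28.] 8
```

Emit:
send_rows:
  plan: "-25 41 1 0 60; -25 41 1 0 60; -25 41 1 0 60; -25 41 1 0 60; -25 41 1 0 60; -25 41 1 0 60; -25 41 1 0 60; -25 41 1 0 60"

```text
t: 16.9
eef_pos: [200.9, 219.1, 966.5]
tcp_rot: [2.549, -0.873, 1.514]
ft_force: [0.8, 1.0, 0.4]
opening: 0.633
```

```bash
python3 st.py ; python3 mv.py 450,-100,700 430,-320,400 390,-340,150
```

```text
16.9 q [-0.381 -0.327  0.741  0.988  1.935  0.725] tcp [200.904 219.086 966.521] [ 2.549 -0.873  1.514] F [0.811 0.977 0.43 ] 0.6328561390672118
tool x,y,z [ 0.037  0.641  0.766  0.804 -0.475  0.359  0.594  0.603 -0.533] lean deg 57.8161610924384
to [ 450. -100.  700.] n 11 per row [-36.34  23.27   8.88] total [-399.79  256.     97.63] ik err 0.0 q [-0.91 -0.04  1.36  1.04  1.82 -0.29]
to [ 430. -320.  400.] n 8 per row [-46.47  -2.41   1.91] total [-371.74  -19.29   15.31] ik err 0.0 q [-1.18  0.33  1.66  0.9   1.66 -1.01]
to [ 390. -340.  150.] n 6 per row [-34.32 -18.73  16.22] total [-205.9  -112.39   97.34] ik err 0.0 q [-1.26  0.66  1.9   0.88  1.34 -1.48]
```

Emit:
send_rows:
  plan: "-36 23 9 0 60; -36 23 9 0 60; -36 23 9 0 60; -36 23 9 0 60; -36 23 9 0 60; -36 23 9 0 60; -36 23 9 0 60; -36 23 9 0 60"

```text
t: 17.7
eef_pos: [354.6, 19.4, 791.6]
tcp_rot: [2.583, -0.871, 1.483]
ft_force: [1.0, 0.2, 0.2]
opening: 0.628
```

```bash
python3 st.py ; python3 mv.py 430,-280,420 
```

```text
17.7 q [-0.909 -0.243  1.275  1.112  1.958 -0.013] tcp [354.591  19.422 791.63 ] [ 2.583 -0.871  1.483] F [0.96 0.15 0.17] 0.628076360308227
tool x,y,z [ 0.056  0.641  0.765  0.809 -0.478  0.341  0.585  0.6   -0.546] lean deg 56.918370000398745
to [ 430. -280.  420.] n 11 per row [-42.92   7.04   6.12] total [-472.15   77.45   67.28] ik err 0.0 q [-1.15  0.26  1.7   0.9   1.65 -0.95]
```

Emit:
send_rows:
  plan: "-43 7 6 0 60; -43 7 6 0 60; -43 7 6 0 60; -43 7 6 0 60; -43 7 6 0 60; -43 7 6 0 60; -43 7 6 0 60; -43 7 6 0 60"

```text
t: 18.5
eef_pos: [412.7, -202.7, 502.1]
tcp_rot: [2.606, -0.889, 1.477]
ft_force: [0.1, -0.7, 0.6]
opening: 0.628
```

```bash
cat > pick.py <<'E'
from h import *
from kin import ik
np.set_printoptions(precision=3,suppress=True)
import sys
cx0,cy0,yaw,gd=[float(v) for v in sys.argv[1:5]]; back=float(sys.argv[5])
s=env.state(); M=R.from_euler('xyz',s['tcp_rot']).as_matrix(); a=M[:,2]
h=np.array([np.cos(yaw),np.sin(yaw),0]); y=np.cross(a,h); y/=np.linalg.norm(y)
N=np.c_[np.cross(y,a),y,a]
roll=R.from_matrix(M.T@N).as_rotvec(); print('roll',roll)
G=np.array([cx0,cy0,66])-gd*h; T=G+(19-back)*a
print('target',T,'shift in current tool axes',M.T@(T-s['eef_pos']),'in rolled axes',N.T@(T-s['eef_pos']),'q',ik(T,N,s['joints']))
E
python3 st.py; python3 pick.py 570 -278.5 .19 118 120
```

```text
18.5 q [-1.11   0.093  1.697  0.924  1.745 -0.779] tcp [ 412.653 -202.697  502.09 ] [ 2.606 -0.889  1.477] F [ 0.086 -0.661  0.577] 0.6275872754847156
tool x,y,z [ 0.059  0.627  0.777  0.819 -0.475  0.322  0.571  0.617 -0.542] lean deg 57.200403876823486
roll [ 0.    -0.     1.328]
target [ 396.452 -363.088  120.712] shift in current tool axes [-397.735  -59.67    98.404] in rolled axes [-153.366  371.796   98.404] q (array([-1.258,  0.727,  1.835,  0.853,  1.341, -0.121]), np.float64(1.2789769243681803e-13))
```

Emit:
send_rows:
  plan: "-40 -6 10 0.148 60; -40 0 10 0.148 60; -40 6 10 0.148 60; -39 12 10 0.148 60; -36 17 10 0.148 60; -33 23 10 0.148 60; -30 27 10 0.148 60; -26 31 10 0.148 60"

```text
t: 19.3
eef_pos: [400.2, -326.7, 175.0]
tcp_rot: [-2.283, -0.61, -0.265]
ft_force: [-0.0, -0.6, 1.0]
opening: 0.63
```

```bash
python3 st.py; python3 pick.py 570 -278.5 .19 118 120; python3 - <<'E'
from h import *
p=eyes.read_camera('wrist');save(p,'w1')
E
```

```text
19.3 q [-1.228  0.618  1.878  0.852  1.387 -0.18 ] tcp [ 400.16  -326.652  175.047] [-2.283 -0.61  -0.265] F [-0.007 -0.626  0.999] 0.6302619063777257
tool x,y,z [ 0.791 -0.215  0.573  0.248 -0.744 -0.62   0.56   0.632 -0.536] lean deg 57.61817535945736
roll [-0.     0.     0.138]
target [ 397.592 -364.655  120.091] shift in current tool axes [-25.374  61.736   3.963] in rolled axes [-16.618  64.645   3.963] q (array([-1.254,  0.736,  1.817,  0.841,  1.36 , -0.096]), np.float64(1.1368683772161603e-11))
```

View pics/w1.png

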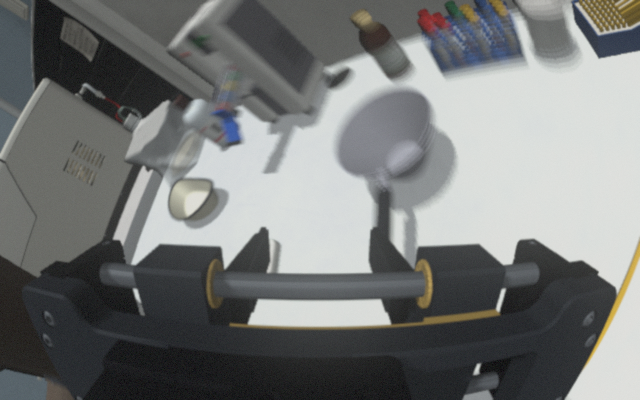

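Emit:
send_rows:
  plan: "-13 31 2 0.138 60; -8 32 2 0 60; 0 0 0 0 60; 0 0 0 0 60"

```text
t: 19.75
eef_pos: [397.5, -362.1, 110.1]
tcp_rot: [-2.214, -0.492, -0.372]
ft_force: [1.0, -0.2, 0.8]
opening: 0.63
```

```bash
cat >> h.py <<'E'
def fray(p,u,v):
    f=200/np.tan(np.radians(p['vertical_fov'])/2); E=np.array(p['extrinsics'])
    dx,dy=u-p['cx'],v-p['cy']; r=np.hypot(dx,dy)+1e-9; t=r/f
    d=np.array([np.sin(t)*dx/r,-np.sin(t)*dy/r,-np.cos(t)]); return E[:3,3],E[:3,:3]@d
def fproj(p,X):
    f=200/np.tan(np.radians(p['vertical_fov'])/2); E=np.array(p['extrinsics'])
    c=E[:3,:3].T@(np.array(X)-E[:3,3]); t=np.arctan2(np.hypot(c[0],c[1]),-c[2]); n=np.hypot(c[0],c[1])+1e-12
    return np.array([p['cx']+f*t*c[0]/n,p['cy']-f*t*c[1]/n])
def fonz(p,u,v,z):
    o,d=fray(p,u,v); return o+d*(z-o[2])/d[2]
E
python3 st.py; python3 pick.py 570 -278.5 .19 118 120; python3 - <<'E'
from h import *
p=eyes.read_camera('wrist');save(p,'w2')
im=p['image'][:,:,::-1].copy()
c=np.array([570,-278.5,0]);h=np.array([np.cos(.19),np.sin(.19),0])
th=np.linspace(0,6.283,60)
for r,z in((66,75),(28,3)):
    q=np.array([fproj(p,c+[r*np.cos(t),r*np.sin(t),z]) for t in th]).astype(int); cv2.polylines(im,[q.reshape(-1,1,2)],True,(0,255,0),1)
for o in(-8,8):
    n=np.array([-h[1],h[0],0]); q=np.array([fproj(p,c-h*k+n*o+[0,0,66]) for k in(74,166)]).astype(int); cv2.polylines(im,[q.reshape(-1,1,2)],False,(0,0,255),1)
t=[fproj(p,env.state()['eef_pos'])]; print(t)
cv2.imwrite('pics/w2o.png',im)
E
```

```text
19.75 q [-1.252  0.756  1.818  0.841  1.358 -0.099] tcp [ 397.486 -362.149  110.116] [-2.214 -0.492 -0.372] F [ 0.964 -0.216  0.829] 0.6302890289318056
tool x,y,z [ 0.821 -0.32   0.473  0.135 -0.696 -0.705  0.555  0.643 -0.528] lean deg 58.10517308152396
roll [-0.    -0.     0.001]
target [ 398.105 -365.709  119.365] shift in current tool axes [ 6.018 -3.963 -6.833] in rolled axes [ 6.014 -3.969 -6.833] q (array([-1.253,  0.744,  1.807,  0.836,  1.374, -0.081]), np.float64(1.7053025658242404e-13))
[array([319.21784683, 243.06655531])]
```

View pics/w2o.png

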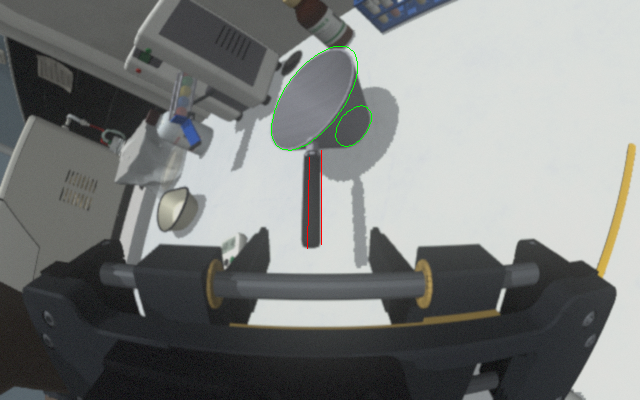

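Emit:
send_rows:
  plan: "13 -6 0 0 60; 0 0 40 0 60; 0 0 40 0 60; 0 0 38 0 60; 0 0 0 0 60; 0 0 0 0 60"

```text
t: 20.4
eef_pos: [480.2, -282.8, 69.1]
tcp_rot: [-2.225, -0.507, -0.363]
ft_force: [0.4, 0.3, 0.3]
opening: 0.631
```

```bash
python3 st.py; python3 pick.py 570 -278.5 .19 108 0; python3 - <<'E'
from h import *
p=eyes.read_camera('wrist');save(p,'w3')
E
```

```text
20.4 q [-1.064  0.804  1.899  1.024  1.203 -0.167] tcp [ 480.237 -282.755   69.07 ] [-2.225 -0.507 -0.363] F [0.444 0.286 0.299] 0.6305873352445618
tool x,y,z [ 0.817 -0.31   0.485  0.144 -0.705 -0.694  0.558  0.637 -0.532] lean deg 57.87950104687928
roll [0.    0.    0.012]
target [ 474.539 -286.786   55.898] shift in current tool axes [-9.801 11.162  1.257] in rolled axes [-9.67  11.276  1.257] q (array([-1.076,  0.827,  1.9  ,  1.022,  1.195, -0.181]), np.float64(2.2737367544323206e-13))
```

View pics/w3.png

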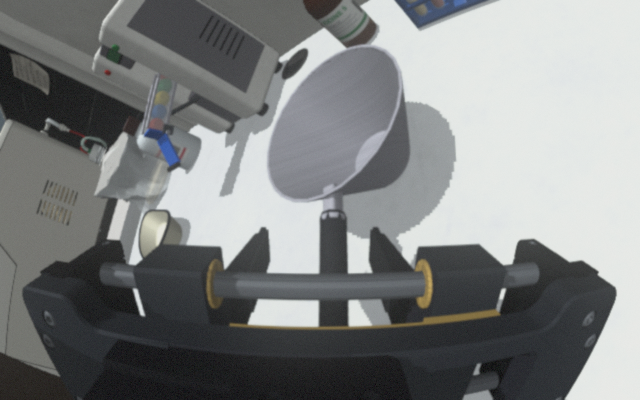

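Emit:
send_rows:
  plan: "-10 8 1 0.01 60; 0 0 0 0 60; 0 0 0 0 60"

```text
t: 20.75
eef_pos: [472.9, -287.2, 59.8]
tcp_rot: [-2.224, -0.502, -0.371]
ft_force: [-0.3, 0.9, 0.9]
opening: 0.629
```

```bash
python3 st.py; python3 pick.py 570 -278.5 .19 108 0; python3 - <<'E'
from h import *
p=eyes.read_camera('wrist');save(p,'w4')
E
```

```text
20.75 q [-1.08   0.819  1.904  1.021  1.195 -0.182] tcp [ 472.892 -287.186   59.798] [-2.224 -0.502 -0.371] F [-0.269  0.887  0.883] 0.6294327261767463
tool x,y,z [ 0.817 -0.318  0.481  0.136 -0.705 -0.696  0.56   0.634 -0.533] lean deg 57.81175652149979
roll [0. 0. 0.]
target [ 474.592 -286.848   55.879] shift in current tool axes [-0.604  2.722  3.255] in rolled axes [-0.603  2.722  3.255] q (array([-1.077,  0.826,  1.902,  1.025,  1.191, -0.187]), np.float64(2.8421709430404007e-13))
```

View pics/w4.png

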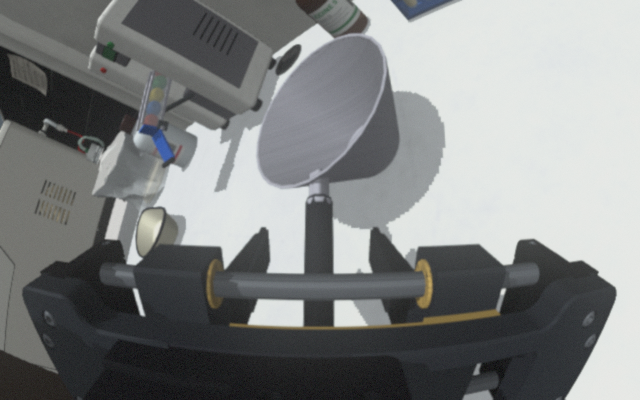

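Emit:
send_rows:
  plan: "0 0 3 0 30; 0 0 0 0 0; 0 0 0 0 0; 0 0 0 0 0; 0 0 0 0 0; 0 0 0 0 0"

```text
t: 21.4
eef_pos: [474.4, -285.9, 58.1]
tcp_rot: [-2.224, -0.502, -0.372]
ft_force: [0.3, 1.3, 1.9]
opening: 0.183
```

```bash
python3 st.py 0,0,50
```

```text
21.4 q [-1.076  0.821  1.905  1.026  1.192 -0.185] tcp [ 474.369 -285.851   58.141] [-2.224 -0.502 -0.372] F [0.282 1.297 1.882] 0.18284721830056094
tool x,y,z [ 0.817 -0.319  0.481  0.135 -0.705 -0.696  0.561  0.633 -0.533] lean deg 57.81535102914338
0,0,50 [ 24.064 -34.808 -26.632]
```

Emit:
send_rows:
  plan: "5 -7 -5 0 0; 7 -10 -8 0 0; 7 -10 -8 0 0; 7 -10 -8 0 0; 0 0 0 0 0"

```text
t: 21.9
eef_pos: [474.3, -286.5, 117.0]
tcp_rot: [-2.225, -0.502, -0.371]
ft_force: [-0.5, -0.8, -2.0]
opening: 0.168
```

```bash
python3 st.py; python3 - <<'E'
from h import *
p=eyes.read_camera('wrist');save(p,'w5')
p=eyes.read_camera('top');save(p,'t5')
zoom(p,300,110,200,150,4,'t5z')
E
```

```text
21.9 q [-1.077  0.718  1.894  0.99   1.252 -0.083] tcp [ 474.314 -286.504  117.043] [-2.225 -0.502 -0.371] F [-0.454 -0.789 -2.019] 0.16751912298215604
tool x,y,z [ 0.817 -0.318  0.481  0.135 -0.706 -0.695  0.561  0.633 -0.534] lean deg 57.74064312746449
```

View pics/w5.png

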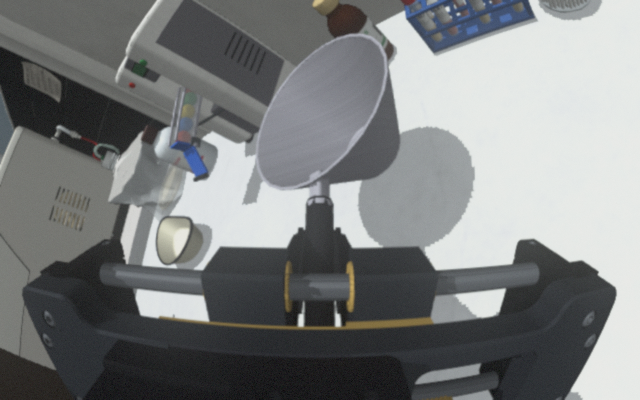

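View pics/t5z.png

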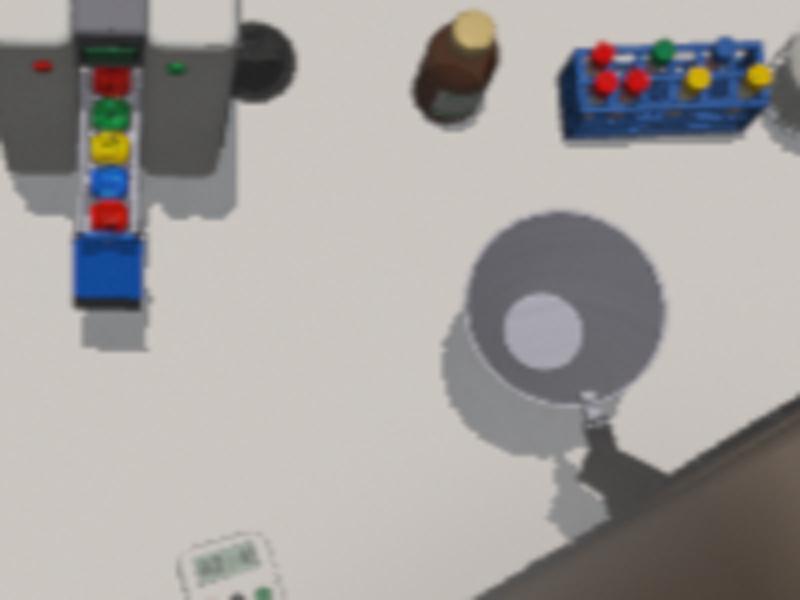

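Emit:
send_rows:
  plan: "-10 -14 9 0 0; -20 -29 20 0 0; -20 -29 20 0 0; -20 -29 20 0 0; -20 -29 20 0 0; -20 -29 20 0 0; -20 -29 20 0 0; -20 -29 20 0 0"

```text
t: 22.8
eef_pos: [403.7, 13.9, 111.2]
tcp_rot: [-2.233, -0.499, -0.375]
ft_force: [1.2, 0.3, -1.6]
opening: 0.158
```

```bash
cat > cup.py <<'E'
from h import *
from kin import ik
import json,os
np.set_printoptions(precision=2,suppress=True)
# cup pose in tool frame recorded at lift: TCP (474.31,-286.50,117.04) rot(-2.225,-.502,-.371) cup origin (570,-279,59.0-0.1)
M0=R.from_euler('xyz',[-2.225,-.502,-.371]).as_matrix()
C0=np.c_[[np.cos(.187),np.sin(.187),0],[-np.sin(.187),np.cos(.187),0],[0,0,1]]
rel=M0.T@(np.array([570,-279,58.9])-np.array([474.31,-286.5,117.04])); Rrel=M0.T@C0
def cup(s):
    M=R.from_euler('xyz',s['tcp_rot']).as_matrix(); return s['eef_pos']+M@rel, M@Rrel, M
if __name__=='__main__':
    import sys
    s=env.state(); o,C,M=cup(s); print('t',s['t'],'cup',o,'z axis',C[:,2],'x',C[:,0],'q',s['joints'],'F',s['ft_force'])
    for a in sys.argv[1:]:
        T=np.array([float(v) for v in a.split(',')]); d=M.T@(T-o); q,e=ik(s['eef_pos']+T-o,M,s['joints']); print('to',T,'tool shift',d,'len',np.linalg.norm(d),'q',q,'e',e)
E
python3 cup.py 505,13,40 505,13,27
```

```text
t 22.8 cup [499.2   20.4   52.55] z axis [0.   0.01 1.  ] x [ 0.98  0.18 -0.01] q [-0.78  0.64  2.55  1.55  1.   -0.67] F [ 1.18  0.32 -1.57]
to [505.  13.  40.] tool shift [ 1.11 14.68  5.4 ] len 15.679449195635417 q [-0.79  0.68  2.53  1.56  1.   -0.69] e 2.1316282072803006e-13
to [505.  13.  27.] tool shift [-5.12 23.68 12.42] len 27.223287460305386 q [-0.79  0.73  2.54  1.6   1.   -0.75] e 6.952002249093129e-14
```

Emit:
send_rows:
  plan: "-2 12 6 0 0; -2 11 6 0 0; 0 0 0 0 0; 0 0 0 0 0"

```text
t: 23.2
eef_pos: [407.3, 11.9, 86.0]
tcp_rot: [-2.232, -0.492, -0.37]
ft_force: [-0.8, -0.1, -2.0]
opening: 0.163
```

```bash
python3 cup.py 594,13,27 ; python3 - <<'E'
from h import *
from cup import cup
t=eyes.read_camera('top'); s=eyes.read_camera('scene'); w=eyes.read_camera('wrist'); save(w,'w6')
o,C,M=cup(env.state()); th=np.linspace(0,6.29,60)
sg=decsegs(769.5,6.5,-.045)+[[o+C@[r*np.cos(k),r*np.sin(k),z] for k in th] for r,z in((66,75),(28,0))]
zoom(t,270,90,130,140,4,'t6',sg); zoom(s,255,120,120,140,4,'s6',sg)
a=cv2.imread('pics/t6.png');b=cv2.imread('pics/s6.png');cv2.imwrite('pics/ts6.png',cv2.resize(np.hstack([a,b]),(800,448)))
E
```

```text
t 23.2 cup [502.34  19.02  26.78] z axis [0.01 0.   1.  ] x [ 0.98  0.18 -0.01] q [-0.78  0.73  2.54  1.6   1.   -0.75] F [-0.79 -0.14 -1.97]
to [594.  13.  27.] tool shift [77.32 15.64 47.06] len 91.85423785729755 q [-0.62  0.7   2.33  1.6   0.99 -0.47] e 2.2737367544323206e-13
```

View pics/ts6.png

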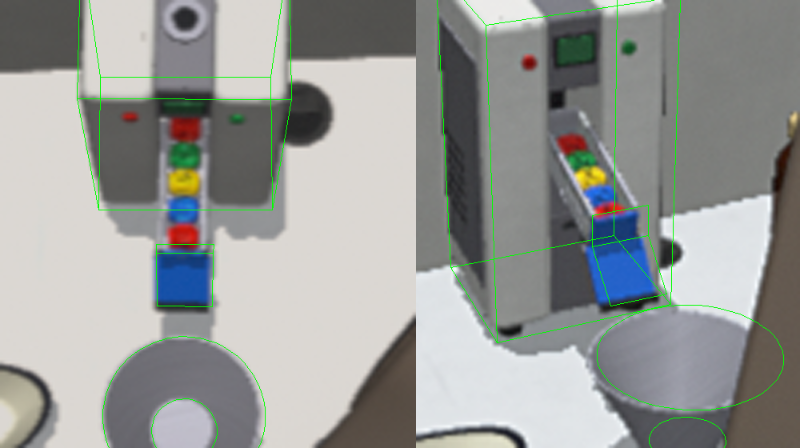

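View pics/w6.png

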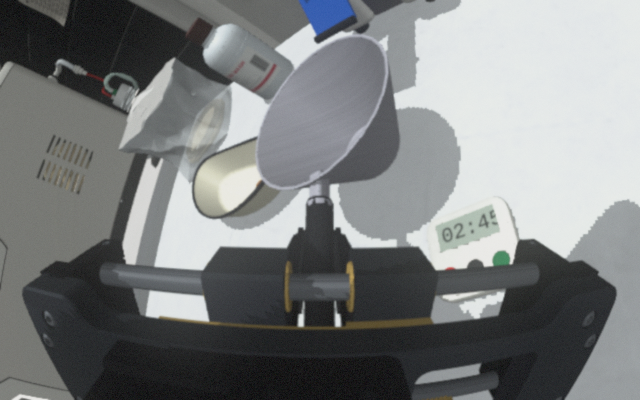

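Emit:
send_rows:
  plan: "13 3 8 0 0; 13 3 8 0 0; 13 3 8 0 0; 13 3 8 0 0; 13 2 8 0 0; 12 2 7 0 0; 0 0 0 0 0; 0 0 0 0 0"

```text
t: 24.15
eef_pos: [499.3, 5.0, 88.6]
tcp_rot: [-2.236, -0.492, -0.369]
ft_force: [-1.7, -1.0, -3.8]
opening: 0.167
```

```bash
python3 cup.py 595,13,27 ; python3 - <<'E'
from h import *
from cup import cup
t=eyes.read_camera('top'); s=eyes.read_camera('scene')
zoom(t,270,90,130,140,4,'t6',[]); zoom(s,255,120,120,140,4,'s6',[])
a=cv2.imread('pics/t6.png');b=cv2.imread('pics/s6.png');cv2.imwrite('pics/ts7.png',cv2.resize(np.hstack([a,b]),(800,448)))
E
```

```text
t 24.15 cup [594.2   11.79  29.15] z axis [0.01 0.01 1.  ] x [ 0.98  0.18 -0.01] q [-0.62  0.69  2.33  1.6   0.99 -0.45] F [-1.73 -0.96 -3.76]
to [595.  13.  27.] tool shift [-0.74  0.73  2.37] len 2.5905100678835518 q [-0.61  0.69  2.33  1.61  0.99 -0.46] e 1.758593271006248e-13
```

View pics/ts7.png

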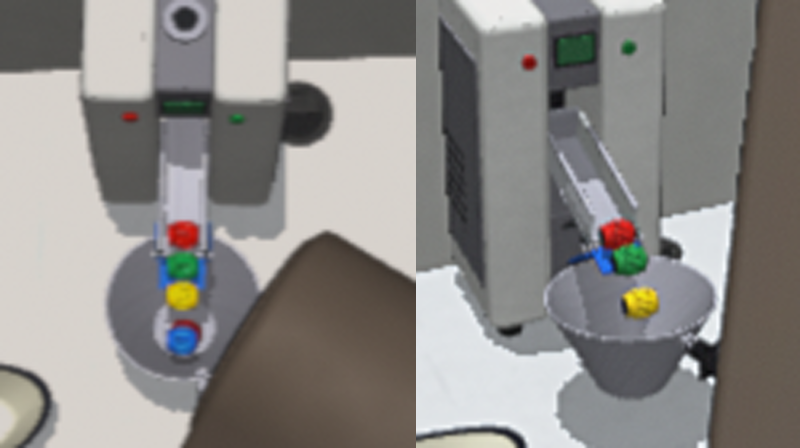

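The caps are rolling into the cup: two are in, and the yellow, green and red ones are following. I'll hold still.

Emit:
send_rows:
  plan: "0 0 0 0 0; 0 0 0 0 0; 0 0 0 0 0; 0 0 0 0 0; 0 0 0 0 0; 0 0 0 0 0; 0 0 0 0 0; 0 0 0 0 0"

```text
t: 25.05
eef_pos: [497.6, 4.9, 88.3]
tcp_rot: [-2.235, -0.489, -0.371]
ft_force: [-1.9, -0.5, -4.7]
opening: 0.165
```

```bash
python3 cup.py 500,13,40 ; python3 - <<'E'
from h import *
from cup import cup
t=eyes.read_camera('top'); s=eyes.read_camera('scene')
zoom(t,270,90,130,140,4,'t6',[]); zoom(s,255,120,120,140,4,'s6',[])
a=cv2.imread('pics/t6.png');b=cv2.imread('pics/s6.png');cv2.imwrite('pics/ts8.png',cv2.resize(np.hstack([a,b]),(800,448)))
w=eyes.read_camera('wrist'); save(w,'w8')
E
```

```text
t 25.05 cup [592.4   11.73  28.65] z axis [0.02 0.   1.  ] x [ 0.98  0.18 -0.02] q [-0.62  0.69  2.33  1.6   0.99 -0.45] F [-1.94 -0.55 -4.65]
to [500.  13.  40.] tool shift [-71.09 -20.01 -56.69] len 93.10189412286876 q [-0.79  0.68  2.54  1.54  0.99 -0.68] e 3.410605131648481e-13
```

View pics/ts8.png

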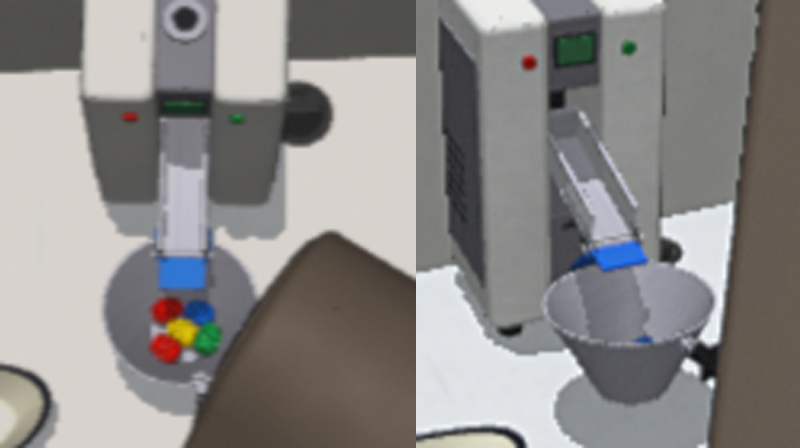

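View pics/w8.png

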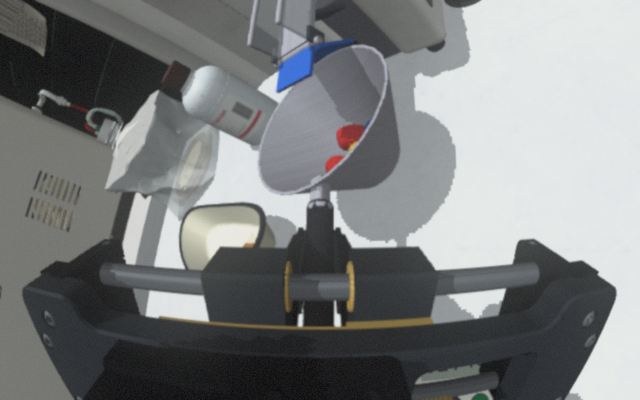

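Emit:
send_rows:
  plan: "-12 -3 -9 0 0; -14 -4 -11 0 0; -14 -4 -11 0 0; -14 -4 -11 0 0; -14 -4 -11 0 0; 0 0 0 0 0"

```text
t: 25.8
eef_pos: [409.3, 6.1, 99.6]
tcp_rot: [-2.235, -0.496, -0.372]
ft_force: [-0.3, 0.7, -1.6]
opening: 0.164
```

```bash
cat > pour.py <<'E'
from cup import *
D=np.array([515.5,261,0]); dy=-.147; Rd=R.from_euler('z',dy).as_matrix()
def lip(C):
    th=np.linspace(0,2*np.pi,361); rim=(C@np.array([66*np.cos(th),66*np.sin(th),0*th+75])).T
    return rim[rim[:,2].argmin()]
if __name__=='__main__':
    s=env.state(); o,C,M=cup(s); a=M[:,2]; q=s['joints']
    print('cup',o,'a',a,'t',s['t'])
    for rho in(0,30,50,60,70,80,90,100,110,120,130,140,145,150):
        Rr=R.from_rotvec(a*np.radians(rho)).as_matrix(); Cc=Rr@C; N=Rr@M
        tilt=np.degrees(np.arccos(Cc[2,2])); l=lip(Cc) if rho>0 else np.array([0,0,0]); m=Cc[:,2]
        L=D+Rd@[0,30,0]+[0,0,80]
        T=L-l-N@rel
        if rho==0: T=np.array([400,200,200.])
        q,e=ik(T,N,q)
        print(rho,'tilt',round(tilt,1),'mouth',m,'TCP',T,'cup o',T+N@rel,'q',q,'e',round(e,2))
E
python3 pour.py
```

```text
cup [504.49  12.72  40.6 ] a [ 0.56  0.63 -0.54] t 25.8
0 tilt 0.6 mouth [0.01 0.01 1.  ] TCP [400. 200. 200.] cup o [495.22 206.61 140.98] q [-0.15  0.31  2.58  1.98  0.88 -0.32] e 0.0
30 tilt 25.4 mouth [ 0.28 -0.32  0.9 ] TCP [387.17 355.93 126.13] cup o [459.62 359.89  40.53] q [ 0.45  0.59  2.53  2.74  0.98 -0.07] e 0.0
50 tilt 41.9 mouth [ 0.38 -0.55  0.74] TCP [409.39 361.81 166.42] cup o [462.86 371.86  68.28] q [0.43 0.46 2.45 2.65 0.78 0.4 ] e 0.0
60 tilt 50.0 mouth [ 0.4  -0.65  0.64] TCP [423.66 360.35 184.64] cup o [467.34 375.61  82.4 ] q [0.41 0.41 2.41 2.57 0.71 0.65] e 0.0
70 tilt 58.0 mouth [ 0.4  -0.75  0.53] TCP [439.44 355.96 200.92] cup o [473.51 377.66  96.23] q [0.38 0.37 2.37 2.48 0.65 0.91] e 0.0
80 tilt 65.8 mouth [ 0.38 -0.83  0.41] TCP [455.16 348.28 214.88] cup o [480.12 377.47 109.43] q [0.34 0.35 2.33 2.37 0.62 1.18] e 0.0
90 tilt 73.3 mouth [ 0.33 -0.9   0.29] TCP [472.38 338.52 226.19] cup o [488.98 376.02 121.73] q [0.3  0.33 2.3  2.26 0.6  1.44] e 0.0
100 tilt 80.6 mouth [ 0.27 -0.95  0.16] TCP [487.33 325.81 234.64] cup o [496.59 372.18 132.87] q 
[... 156 characters left out ...]
 0.6  1.93] e 0.0
120 tilt 93.9 mouth [ 0.09 -0.99 -0.07] TCP [514.87 295.96 242.65] cup o [513.36 360.68 150.98] q [0.16 0.32 2.23 1.99 0.62 2.15] e 0.0
130 tilt 99.8 mouth [-0.01 -0.99 -0.17] TCP [525.51 279.74 242.33] cup o [520.89 353.38 157.77] q [0.11 0.32 2.22 1.93 0.64 2.35] e 0.0
140 tilt 104.9 mouth [-0.13 -0.96 -0.26] TCP [533.3  263.68 239.41] cup o [527.24 345.7  163.06] q [0.07 0.33 2.21 1.89 0.67 2.53] e 0.0
145 tilt 107.1 mouth [-0.19 -0.94 -0.29] TCP [535.97 256.02 237.08] cup o [529.81 341.95 165.17] q [0.05 0.34 2.21 1.88 0.68 2.61] e 0.0
150 tilt 109.1 mouth [-0.25 -0.91 -0.33] TCP [538.19 248.68 234.23] cup o [532.38 338.29 166.94] q [0.03 0.35 2.22 1.87 0.69 2.69] e 0.0
```

```bash
cat > rows.py <<'E'
from pour import *
import sys
# usage: rows.py rho_now  then list of "rho" waypoints one per row; TCP from lip rule
def tgt(M,C,rho,Lz,off=20):
    a=M[:,2]; Rr=R.from_rotvec(a*rho).as_matrix(); Cc=Rr@C; N=Rr@M
    L=D+Rd@[0,off,0]+[0,0,Lz]; return L-lip(Cc)-N@rel, N, np.degrees(np.arccos(Cc[2,2]))
if __name__=='__main__':
    s=env.state(); o,C,M=cup(s); p=s['eef_pos'].copy(); N=M; q=s['joints']; prev=0
    for w in sys.argv[1:]:
        v=[float(x) for x in w.split(',')]
        if len(v)==2: T,N2,tl=tgt(M,C,v[0],v[1])
        else:
            T=np.array(v[1:4]); N2=R.from_rotvec(M[:,2]*v[0]).as_matrix()@M; tl=0
        d=N.T@(T-p); q2,e=ik(T,N2,q)
        print('%.0f %.0f %.0f %.3f 0;'%(*d,v[0]-prev),' len %.0f tilt %.0f e %.1f dq %.2f'%(np.linalg.norm(d),tl,e,np.abs(q2-q).max()),T.round())
        p=T;N=N2;prev=v[0];q=q2
E
python3 rows.py 0,407,30,130 0,405,65,165 0,402,100,200 0,400,140,225 0,397,180,245 0,395,215,255 0,395,250,260
```

```text
5 -38 -3 0.000 0;  len 39 tilt 0 e 0.0 dq 0.10 [407.  30. 130.]
4 -49 2 0.000 0;  len 50 tilt 0 e 0.0 dq 0.14 [405.  65. 165.]
3 -49 1 0.000 0;  len 50 tilt 0 e 0.0 dq 0.17 [402. 100. 200.]
-3 -46 10 0.000 0;  len 47 tilt 0 e 0.0 dq 0.14 [400. 140. 225.]
-6 -43 13 0.000 0;  len 45 tilt 0 e 0.0 dq 0.16 [397. 180. 245.]
-8 -32 15 0.000 0;  len 36 tilt 0 e 0.0 dq 0.14 [395. 215. 255.]
-9 -28 19 0.000 0;  len 35 tilt 0 e 0.0 dq 0.14 [395. 250. 260.]
```

Emit:
send_rows:
  plan: "3 -20 -2 0 0; 4 -32 -1 0 0; 4 -40 1 0 0; 3 -40 1 0 0; -3 -40 8 0 0; -5 -40 12 0 0; -7 -34 15 0 0; -5 -20 12 0 0"

```text
t: 26.6
eef_pos: [404.9, 229.3, 267.4]
tcp_rot: [-2.216, -0.503, -0.393]
ft_force: [0.2, -0.6, -3.3]
opening: 0.164
```

```bash
python3 cup.py; python3 rows.py .1,395,235,262 .248,396,265,260 .396,398,295,255 .544,401,315,250 .692,405,332,242 .84,411,345,238 .988,418,350,234 1.136,430,350,232; python3 - <<'E'
from h import *
w=eyes.read_camera('wrist'); save(w,'w9')
E
```

```text
t 26.6 cup [500.97 235.43 209.69] z axis [-0.   -0.01  1.  ] x [0.99 0.17 0.01] q [-0.03  0.11  2.47  1.85  0.73  0.05] F [ 0.2  -0.63 -3.27]
-13 -1 1 0.100 0;  len 13 tilt 0 e 0.0 dq 0.05 [395. 235. 262.]
-12 -18 20 0.148 0;  len 30 tilt 0 e 0.0 dq 0.14 [396. 265. 260.]
-15 -14 23 0.148 0;  len 30 tilt 0 e 0.0 dq 0.15 [398. 295. 255.]
-10 -7 17 0.148 0;  len 21 tilt 0 e 0.0 dq 0.10 [401. 315. 250.]
-8 -2 17 0.148 0;  len 19 tilt 0 e 0.0 dq 0.09 [405. 332. 242.]
-5 -3 14 0.148 0;  len 15 tilt 0 e 0.0 dq 0.12 [411. 345. 238.]
1 -1 9 0.148 0;  len 9 tilt 0 e 0.0 dq 0.14 [418. 350. 234.]
7 -6 8 0.148 0;  len 12 tilt 0 e 0.0 dq 0.16 [430. 350. 232.]
```

View pics/w9.png

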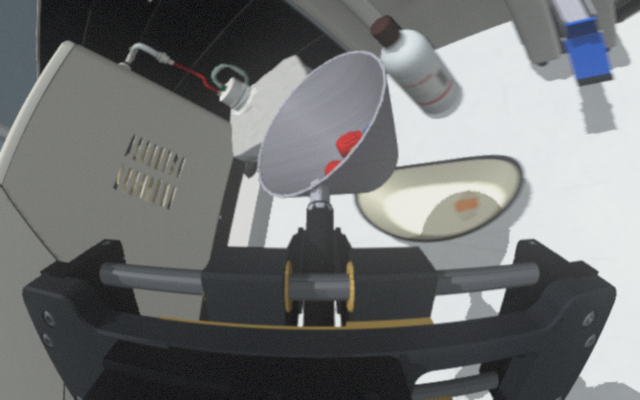

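Emit:
send_rows:
  plan: "-13 -1 1 0.1 0; -12 -18 20 0.148 0; -15 -14 23 0.148 0; -10 -7 17 0.148 0; -8 -2 17 0.148 0; -5 -3 14 0.148 0; 0 0 0 0 0"

```text
t: 27.35
eef_pos: [411.4, 358.6, 243.7]
tcp_rot: [-2.123, 0.217, -0.864]
ft_force: [0.9, -1.6, -1.6]
opening: 0.162
```

```bash
python3 cup.py; python3 - <<'E'
from h import *
from pour import *
w=eyes.read_camera('wrist'); save(w,'w10')
t=eyes.read_camera('top'); zoom(t,160,150,200,150,4,'t10')
o,C,M=cup(env.state()); print('tilt',np.degrees(np.arccos(C[2,2])),'lip',o+lip(C))
E
python3 rows.py .1,100 .248,90 .39,85 .53,82 .67,80 .81,80 .95,80 1.09,80 1.23,80 1.37,80 1.51,80 1.65,80
```

```text
t 27.35 cup [468.07 370.52 147.55] z axis [ 0.36 -0.56  0.75] x [ 0.85 -0.13 -0.5 ] q [0.42 0.26 2.38 2.47 0.6  0.61] F [ 0.92 -1.61 -1.57]
tilt 41.2380903335833 lip [521.2  285.28 160.64]
17 40 25 0.100 0;  len 50 tilt 46 e 0.0 dq 0.16 [415. 352. 194.]
8 -11 2 0.148 0;  len 13 tilt 53 e 0.0 dq 0.18 [427. 349. 199.]
6 -14 -0 0.142 0;  len 15 tilt 59 e 0.0 dq 0.19 [439. 344. 207.]
6 -15 -1 0.140 0;  len 16 tilt 66 e 0.0 dq 0.20 [452. 338. 216.]
5 -16 -2 0.140 0;  len 17 tilt 72 e 0.0 dq 0.20 [465. 329. 223.]
4 -17 -3 0.140 0;  len 17 tilt 78 e 0.0 dq 0.20 [477. 319. 231.]
4 -16 -3 0.140 0;  len 17 tilt 84 e 0.0 dq 0.19 [489. 308. 237.]
4 -16 -3 0.140 0;  len 17 tilt 89 e 0.0 dq 0.18 [500. 296. 241.]
3 -16 -3 0.140 0;  len 17 tilt 95 e 0.0 dq 0.17 [510. 284. 242.]
3 -15 -4 0.140 0;  len 16 tilt 100 e 0.0 dq 0.16 [519. 271. 243.]
3 -15 -3 0.140 0;  len 15 tilt 104 e 0.0 dq 0.15 [526. 257. 241.]
4 -13 -3 0.140 0;  len 14 tilt 108 e 0.0 dq 0.14 [532. 245. 237.]
```

View pics/w10.png

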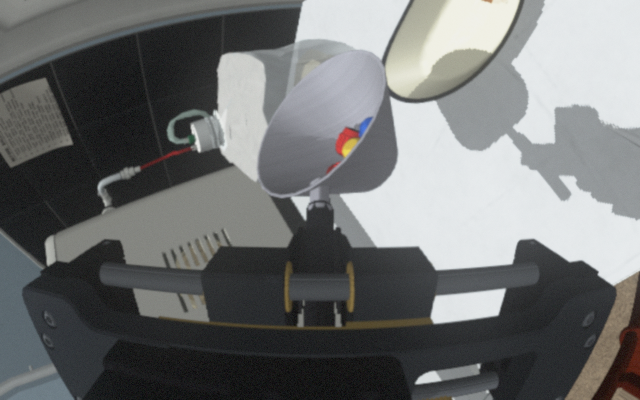

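View pics/t10.png

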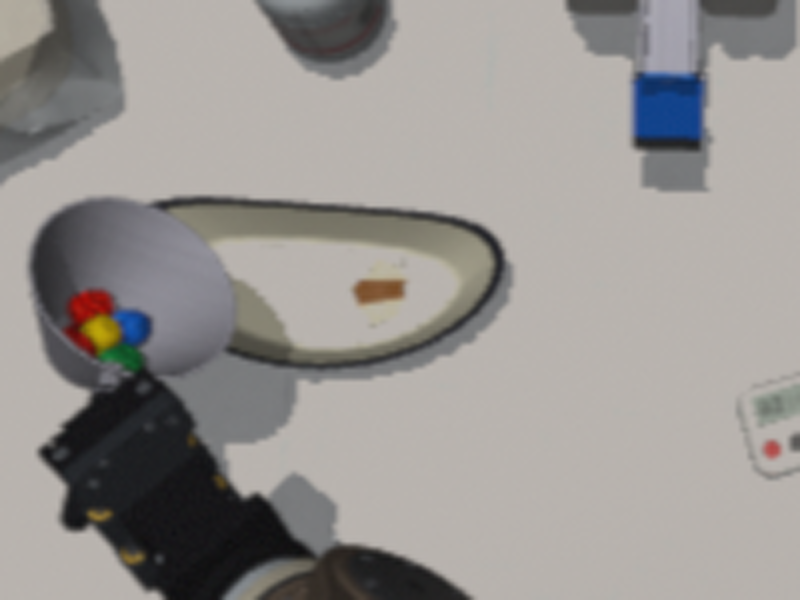

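Emit:
send_rows:
  plan: "9 20 12 0.05 0; 9 20 13 0.05 0; 8 -11 2 0.148 0; 6 -14 0 0.142 0; 0 0 0 0 0"

```text
t: 27.95
eef_pos: [440.6, 341.5, 208.6]
tcp_rot: [-2.204, 0.532, -1.092]
ft_force: [-0.5, -0.5, -2.6]
opening: 0.165
```

```bash
 python3 - <<'E'
from h import *
from pour import *
t=eyes.read_camera('top'); zoom(t,160,150,200,150,4,'t11')
o,C,M=cup(env.state()); print('tilt',np.degrees(np.arccos(C[2,2])),'lip',o+lip(C),'mouth',C[:,2],'o',o)
E
python3 rows.py .08,80 .16,80 .24,80 .32,80 .40,80 .48,80 .56,80 .64,80 .72,80 .80,80 .94,80 1.08,80 1.22,80 1.3,80
```

```text
tilt 58.99816013290259 lip [520.13 278.13  87.03] mouth [ 0.38 -0.77  0.52] o [476.33 366.11 104.97]
3 -4 3 0.080 0;  len 6 tilt 63 e 0.0 dq 0.09 [446. 341. 208.]
2 -10 -2 0.080 0;  len 10 tilt 66 e 0.0 dq 0.12 [453. 337. 214.]
2 -10 -2 0.080 0;  len 10 tilt 70 e 0.0 dq 0.12 [460. 332. 220.]
2 -10 -2 0.080 0;  len 10 tilt 73 e 0.0 dq 0.12 [467. 327. 225.]
2 -10 -2 0.080 0;  len 10 tilt 77 e 0.0 dq 0.12 [474. 322. 229.]
2 -10 -2 0.080 0;  len 10 tilt 80 e 0.0 dq 0.11 [481. 316. 233.]
2 -10 -2 0.080 0;  len 10 tilt 83 e 0.0 dq 0.11 [488. 309. 236.]
2 -10 -2 0.080 0;  len 10 tilt 87 e 0.0 dq 0.11 [495. 302. 239.]
2 -9 -2 0.080 0;  len 9 tilt 90 e 0.0 dq 0.10 [500. 295. 241.]
2 -9 -2 0.080 0;  len 10 tilt 93 e 0.0 dq 0.10 [507. 288. 242.]
4 -15 -4 0.140 0;  len 16 tilt 98 e 0.0 dq 0.16 [516. 275. 243.]
3 -15 -3 0.140 0;  len 15 tilt 103 e 0.0 dq 0.15 [524. 262. 242.]
4 -13 -4 0.140 0;  len 14 tilt 107 e 0.0 dq 0.14 [529. 249. 239.]
2 -8 -2 0.080 0;  len 8 tilt 109 e 0.0 dq 0.08 [532. 242. 237.]
```

View pics/t11.png

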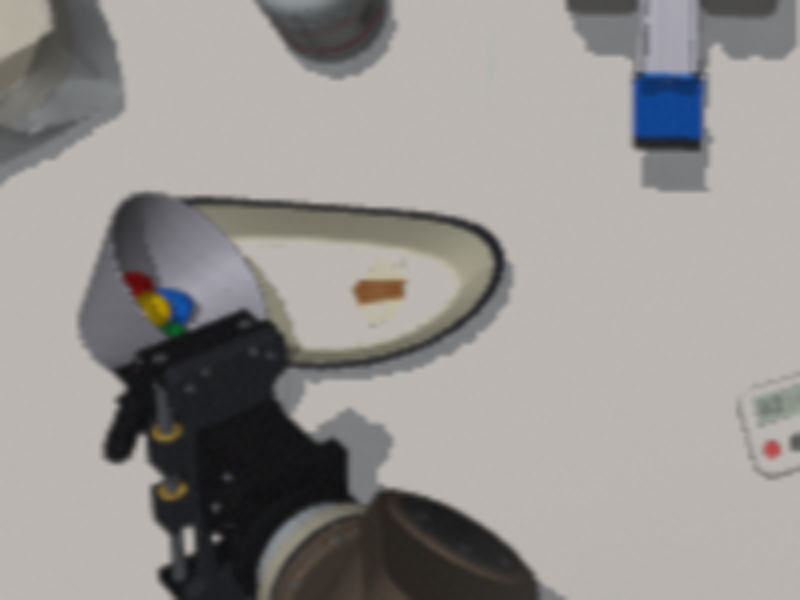

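The cup is tilted 59° with its lip over the dish and all the caps still inside. Pouring on.

Emit:
send_rows:
  plan: "3 -4 3 0.08 0; 2 -10 -2 0.08 0; 2 -10 -2 0.08 0; 2 -10 -2 0.08 0; 2 -10 -2 0.08 0; 2 -10 -2 0.08 0; 0 0 0 0 0; 0 0 0 0 0"

```text
t: 28.8
eef_pos: [476.7, 312.6, 236.8]
tcp_rot: [-2.457, 0.856, -1.482]
ft_force: [0.8, 0.6, -1.3]
opening: 0.165
```

```bash
 python3 - <<'E'
from h import *
from pour import *
t=eyes.read_camera('top'); zoom(t,160,150,200,150,4,'t12')
o,C,M=cup(env.state()); print('tilt',np.degrees(np.arccos(C[2,2])),'lip',o+lip(C),'mouth',C[:,2],'o',o, env.state()['ft_force'])
E
python3 rows.py .08,80 .16,80 .24,80 .32,80 .46,80 .60,80 .74,80 .88,80
```

```text
tilt 78.75819414737906 lip [517.25 275.59  85.27] mouth [ 0.29 -0.94  0.19] o [491.96 358.23 135.38] [ 0.08 -1.07 -1.23]
3 -6 5 0.080 0;  len 8 tilt 82 e 0.0 dq 0.09 [485. 312. 235.]
2 -10 -2 0.080 0;  len 10 tilt 85 e 0.0 dq 0.11 [492. 305. 238.]
2 -9 -2 0.080 0;  len 9 tilt 89 e 0.0 dq 0.10 [497. 298. 240.]
2 -9 -2 0.080 0;  len 10 tilt 92 e 0.0 dq 0.10 [504. 291. 242.]
4 -15 -4 0.140 0;  len 16 tilt 97 e 0.0 dq 0.17 [513. 278. 243.]
3 -15 -3 0.140 0;  len 16 tilt 102 e 0.0 dq 0.16 [521. 265. 242.]
3 -14 -3 0.140 0;  len 15 tilt 106 e 0.0 dq 0.15 [528. 252. 240.]
3 -13 -3 0.140 0;  len 14 tilt 110 e 0.0 dq 0.14 [533. 239. 236.]
```

View pics/t12.png

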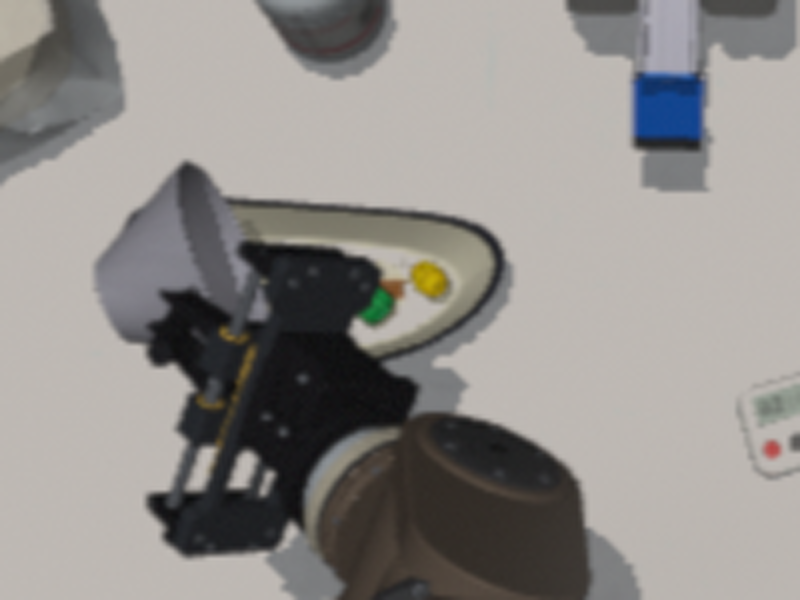

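```bash
sed -i 's/off=20/off=35/' rows.py; python3 rows.py .06,78 .12,78 .18,78 .24,78 .30,78 .40,78 .54,78 .68,78 .8,78
```

```text
-6 1 18 0.060 0;  len 19 tilt 81 e 0.0 dq 0.05 [486. 328. 232.]
1 -7 -2 0.060 0;  len 7 tilt 84 e 0.0 dq 0.08 [491. 323. 234.]
1 -7 -2 0.060 0;  len 7 tilt 86 e 0.0 dq 0.08 [495. 318. 236.]
1 -7 -2 0.060 0;  len 7 tilt 89 e 0.0 dq 0.08 [500. 313. 238.]
1 -8 -1 0.060 0;  len 8 tilt 91 e 0.0 dq 0.08 [505. 308. 239.]
3 -11 -3 0.100 0;  len 11 tilt 95 e 0.0 dq 0.12 [511. 298. 240.]
3 -16 -3 0.140 0;  len 16 tilt 100 e 0.0 dq 0.16 [521. 285. 241.]
4 -14 -4 0.140 0;  len 15 tilt 104 e 0.0 dq 0.15 [527. 272. 239.]
3 -12 -3 0.120 0;  len 12 tilt 108 e 0.0 dq 0.12 [532. 261. 236.]
```

Emit:
send_rows:
  plan: "-6 1 18 0.06 0; 1 -7 -2 0.06 0; 1 -7 -2 0.06 0; 1 -7 -2 0.06 0; 1 -8 -1 0.06 0; 3 -11 -3 0.1 0; 3 -16 -3 0.14 0; 4 -14 -4 0.14 0"

```text
t: 29.65
eef_pos: [523.4, 274.4, 238.4]
tcp_rot: [2.855, 1.012, -2.631]
ft_force: [-0.4, -0.5, -1.9]
opening: 0.166
```

```bash
 python3 - <<'E'
from h import *
from pour import *
t=eyes.read_camera('top'); zoom(t,160,150,200,150,4,'t13')
w=eyes.read_camera('wrist'); save(w,'w13')
o,C,M=cup(env.state()); print('tilt',np.degrees(np.arccos(C[2,2])),'lip',o+lip(C),'mouth',C[:,2],'o',o, env.state()['ft_force'],env.state()['joints'])
E
python3 rows.py .08,78  .2,78 
```

```text
tilt 103.85214516059405 lip [517.39 296.3   76.99] mouth [-0.06 -0.97 -0.24] o [520.25 353.24 159.02] [ 0.01 -0.68 -0.37] [0.09 0.34 2.25 2.   0.71 2.33]
-1 -11 -1 0.080 0;  len 11 tilt 106 e 0.0 dq 0.09 [531. 266. 237.]
3 -11 -3 0.120 0;  len 12 tilt 109 e 0.0 dq 0.12 [535. 255. 234.]
```

View pics/t13.png

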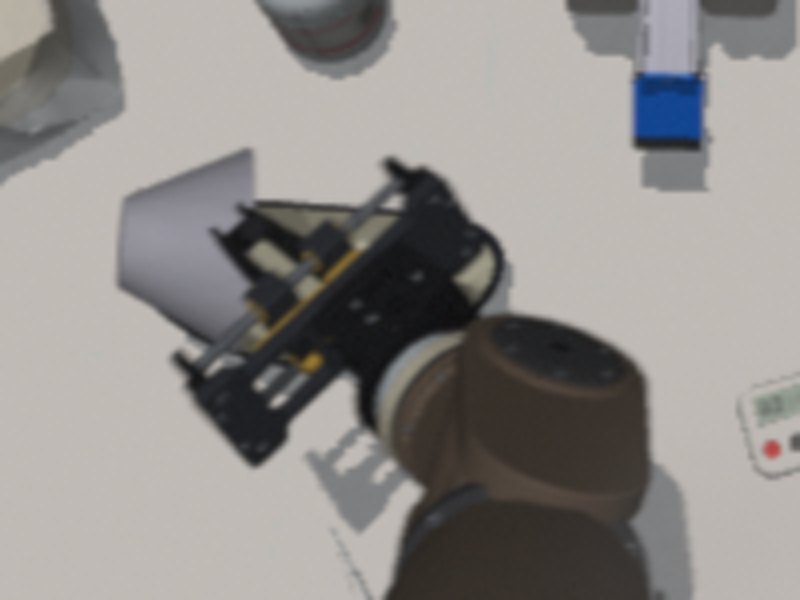

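View pics/w13.png

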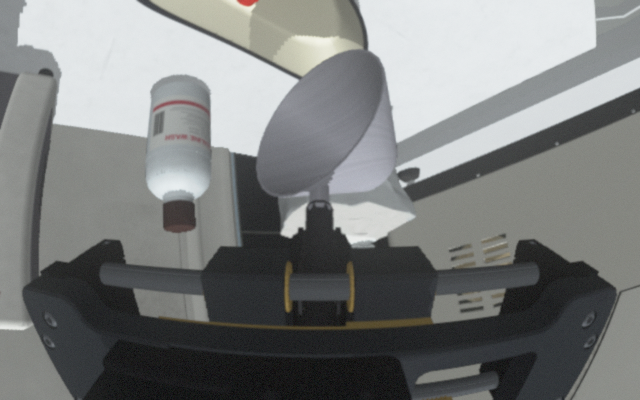

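Emit:
send_rows:
  plan: "-1 -11 -1 0.08 0; 3 -11 -3 0.12 0; 0 0 0 0.04 0; 0 0 0 0 0; 0 0 0 0 0; 0 0 0 0 0; 0 0 0 0 0"

```text
t: 30.45
eef_pos: [531.8, 258.0, 233.5]
tcp_rot: [2.573, 0.922, -2.969]
ft_force: [-0.4, 0.2, -1.3]
opening: 0.166
```

```bash
 python3 - <<'E'
from h import *
from pour import *
s=eyes.read_camera('scene'); zoom(s,140,200,200,130,4,'s14')
w=eyes.read_camera('wrist'); save(w,'w14')
o,C,M=cup(env.state()); print('tilt',np.degrees(np.arccos(C[2,2])),'lip',o+lip(C),'o',o, env.state()['ft_force'],env.state()['joints'])
for c in('scene','wrist'):
    p={'scene':s,'wrist':w}[c]
    for n in('cap_1','cap_2','cap_3','cap_4'): print(c,n,[(round(b['confidence'],2),np.round(b['bbox'])) for b in boxes_of(n,p)][:3])
E
```

```text
tilt 109.7778005892131 lip [517.1  299.85  78.13] o [526.98 347.07 165.61] [-0.03  0.13 -2.13] [0.04 0.36 2.24 1.95 0.73 2.55]
scene cap_1 [(0.58, array([246., 272.,  13.,   8.])), (0.47, array([261., 270.,   9.,  14.])), (0.36, array([232., 286.,  11.,   8.]))]
scene cap_2 [(0.58, array([246., 272.,  13.,   8.])), (0.47, array([261., 270.,   9.,  14.])), (0.36, array([232., 286.,  11.,   8.]))]
scene cap_3 [(0.58, array([246., 272.,  13.,   8.])), (0.47, array([261., 270.,   9.,  14.])), (0.36, array([232., 286.,  11.,   8.]))]
scene cap_4 [(0.58, array([246., 272.,  13.,   8.])), (0.47, array([261., 270.,   9.,  14.])), (0.36, array([232., 286.,  11.,   8.]))]
wrist cap_1 [(0.76, array([216.,   0.,  26.,  29.])), (0.64, array([162.,   0.,  31.,  12.])), (0.61, array([185.,   0.,  28.,  25.]))]
wrist cap_2 [(0.76, array([216.,   0.,  26.,  29.])), (0.64, array([162.,   0.,  31.,  12.])), (0.61, array([185.,   0.,  28.,  25.]))]
wrist cap_3 [(0.76, array([216.,   0.,  26.,  29.])), (0.64, array([162.,   0.,  31.,  12.])), (0.61, array([185.,   0.,  28.,  25.]))]
wrist cap_4 [(0.76, array([216.,   0.,  26.,  29.])), (0.64, array([162.,   0.,  31.,  12.])), (0.61, array([185.,   0.,  28.,  25.]))]
```

View pics/s14.png

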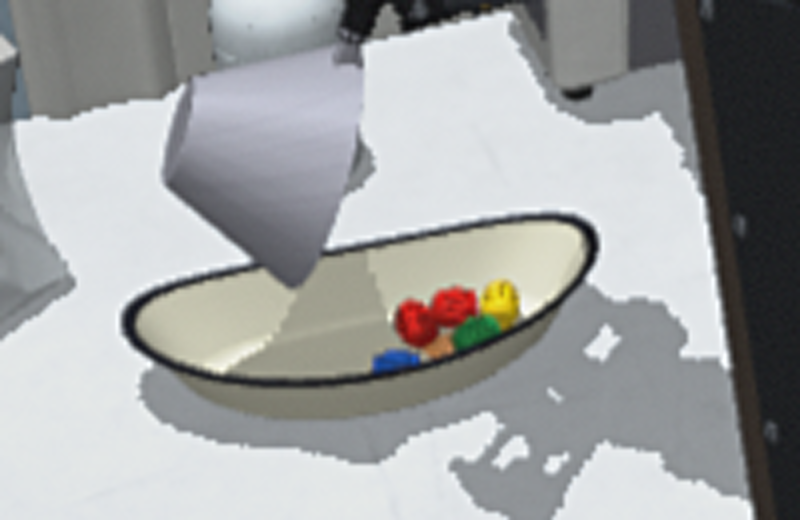

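View pics/w14.png

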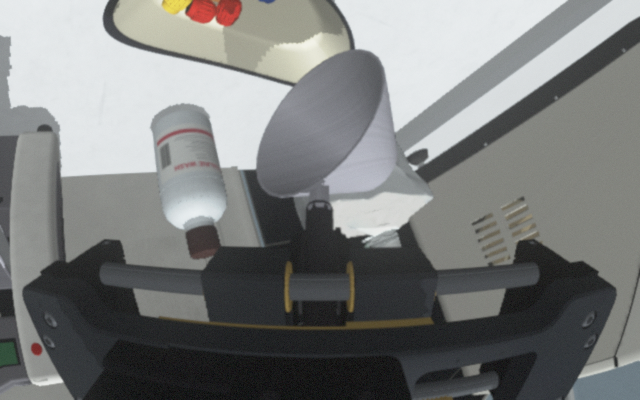

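```bash
 python3 - <<'E'
from pour import *
s=env.state(); o,C,M=cup(s)
f=lambda r:(R.from_rotvec(M[:,2]*r).as_matrix()@C)[2,2]
r=np.linspace(-3.1,0,3101); v=[f(x) for x in r]; print('best roll',r[np.argmax(v)],max(v))
E
python3 rows.py 0,530,262,265 -.05,525,265,300 -.19,515,265,310 -.33,505,262,315 -.475,495,258,315 -.62,485,254,315 -.765,475,250,315 -.91,465,246,315
```

```text
best roll -2.566 0.9995996647375993
-24 15 -14 0.000 0;  len 32 tilt 0 e 0.0 dq 0.14 [530. 262. 265.]
-25 17 -19 -0.050 0;  len 35 tilt 0 e 6.7 dq 0.06 [525. 265. 300.]
-2 9 -11 -0.140 0;  len 14 tilt 0 e 0.7 dq 0.12 [515. 265. 310.]
1 5 -10 -0.140 0;  len 12 tilt 0 e 0.0 dq 0.11 [505. 262. 315.]
5 5 -8 -0.145 0;  len 11 tilt 0 e 0.0 dq 0.15 [495. 258. 315.]
4 5 -8 -0.145 0;  len 11 tilt 0 e 0.0 dq 0.15 [485. 254. 315.]
4 6 -8 -0.145 0;  len 11 tilt 0 e 0.0 dq 0.15 [475. 250. 315.]
3 6 -8 -0.145 0;  len 11 tilt 0 e 0.0 dq 0.15 [465. 246. 315.]
```

```bash
python3 rows.py -.1,530,262,260 -.24,525,265,285 -.38,515,265,300 -.525,505,262,305 -.67,495,258,305 -.815,485,254,305 -.96,475,250,305 -1.1,465,246,305
```

```text
-20 13 -12 -0.100 0;  len 27 tilt 0 e 0.0 dq 0.08 [530. 262. 260.]
-18 11 -14 -0.140 0;  len 26 tilt 0 e 0.0 dq 0.08 [525. 265. 285.]
-8 9 -13 -0.140 0;  len 18 tilt 0 e 0.0 dq 0.08 [515. 265. 300.]
0 6 -10 -0.145 0;  len 12 tilt 0 e 0.0 dq 0.13 [505. 262. 305.]
4 5 -8 -0.145 0;  len 11 tilt 0 e 0.0 dq 0.15 [495. 258. 305.]
3 6 -8 -0.145 0;  len 11 tilt 0 e 0.0 dq 0.15 [485. 254. 305.]
2 6 -8 -0.145 0;  len 11 tilt 0 e 0.0 dq 0.15 [475. 250. 305.]
2 7 -8 -0.140 0;  len 11 tilt 0 e 0.0 dq 0.15 [465. 246. 305.]
```

Emit:
send_rows:
  plan: "-20 13 -12 -0.1 0; -18 11 -14 -0.14 0; -8 9 -13 -0.14 0; 0 6 -10 -0.145 0; 4 5 -8 -0.145 0; 3 6 -8 -0.145 0; 2 6 -8 -0.145 0; 2 7 -8 -0.14 0"

```text
t: 31.75
eef_pos: [463.9, 245.8, 306.7]
tcp_rot: [-2.289, 0.686, -1.228]
ft_force: [-0.1, -0.4, -1.4]
opening: 0.169
```

```bash
 cat > up.py <<'E'
from pour import *
s=env.state(); o,C,M=cup(s)
f=lambda r:(R.from_rotvec(M[:,2]*r).as_matrix()@C)[2,2]
r=np.linspace(-3.1,.5,3601); v=[f(x) for x in r]; print('best roll',r[np.argmax(v)],max(v),'cup',o,'TCP',s['eef_pos'],s['joints'])
E
python3 up.py
python3 rows.py -.145,460,240,305 -.29,450,232,305 -.435,440,220,305 -.58,435,205,305 -.725,430,190,305 -.87,425,170,305 -1.015,420,150,305 -1.16,420,130,300
```

```text
best roll -1.433 0.9995951662142752 cup [489.64 279.69 202.85] TCP [463.86 245.83 306.69] [0.01 0.12 2.29 1.71 0.7  1.7 ]
4 3 -5 -0.145 0;  len 7 tilt 0 e 0.0 dq 0.16 [460. 240. 305.]
2 6 -11 -0.145 0;  len 13 tilt 0 e 0.0 dq 0.15 [450. 232. 305.]
4 7 -13 -0.145 0;  len 16 tilt 0 e 0.0 dq 0.15 [440. 220. 305.]
9 4 -13 -0.145 0;  len 16 tilt 0 e 0.0 dq 0.14 [435. 205. 305.]
8 6 -13 -0.145 0;  len 16 tilt 0 e 0.0 dq 0.15 [430. 190. 305.]
10 8 -16 -0.145 0;  len 21 tilt 0 e 0.0 dq 0.15 [425. 170. 305.]
9 10 -16 -0.145 0;  len 21 tilt 0 e 0.0 dq 0.15 [420. 150. 305.]
11 14 -10 -0.145 0;  len 21 tilt 0 e 0.0 dq 0.18 [420. 130. 300.]
```

Emit:
send_rows:
  plan: "4 3 -5 -0.145 0; 2 6 -11 -0.145 0; 4 7 -13 -0.145 0; 9 4 -13 -0.145 0; 8 6 -13 -0.145 0; 10 8 -16 -0.145 0; 9 10 -16 -0.145 0; 11 14 -10 -0.145 0"

```text
t: 32.55
eef_pos: [415.8, 128.2, 302.5]
tcp_rot: [-2.135, -0.317, -0.522]
ft_force: [-0.3, -0.2, -1.2]
opening: 0.166
```

```bash
python3 up.py
```

```text
best roll -0.23499999999999988 0.999561790857861 cup [503.98 135.   233.4 ] TCP [415.84 128.24 302.53] [-0.43  0.05  2.4   1.4   0.99  0.46]
```

```bash
python3 rows.py -.118,417,95,290 -.235,420,60,275 -.235,426,15,260 -.235,432,-30,245 -.235,438,-75,230 -.235,444,-120,215 -.235,450,-165,200 -.235,456,-205,185
```

```text
13 30 -15 -0.118 0;  len 36 tilt 0 e 0.0 dq 0.19 [417.  95. 290.]
10 34 -13 -0.117 0;  len 38 tilt 0 e 0.0 dq 0.19 [420.  60. 275.]
12 43 -18 0.000 0;  len 48 tilt 0 e 0.0 dq 0.10 [426.  15. 260.]
12 43 -18 0.000 0;  len 48 tilt 0 e 0.0 dq 0.08 [432. -30. 245.]
12 43 -18 0.000 0;  len 48 tilt 0 e 0.0 dq 0.07 [438. -75. 230.]
12 43 -18 0.000 0;  len 48 tilt 0 e 0.0 dq 0.07 [ 444. -120.  215.]
12 43 -18 0.000 0;  len 48 tilt 0 e 0.0 dq 0.07 [ 450. -165.  200.]
10 39 -15 0.000 0;  len 43 tilt 0 e 0.0 dq 0.07 [ 456. -205.  185.]
```

Emit:
send_rows:
  plan: "13 30 -15 -0.118 0; 10 34 -13 -0.117 0; 12 43 -18 0 0; 12 43 -18 0 0; 12 43 -18 0 0; 12 43 -18 0 0; 12 43 -18 0 0; 10 39 -15 0 0"

```text
t: 33.35
eef_pos: [458.5, -218.5, 183.7]
tcp_rot: [-2.198, -0.532, -0.368]
ft_force: [0.2, 0.2, -1.2]
opening: 0.163
```

```bash
python3 up.py; python3 cup.py 560,-262,60 560,-262,12
```

```text
best roll 0.02300000000000013 0.9994684462154825 cup [ 556.06 -208.82  129.19] TCP [ 458.47 -218.54  183.73] [-1.05  0.56  2.02  1.02  1.28 -0.08]
t 33.35 cup [ 556.06 -208.82  129.19] z axis [-0.04 -0.01  1.  ] x [0.98 0.2  0.04] q [-1.05  0.56  2.02  1.02  1.28 -0.08] F [ 0.25  0.23 -1.19]
to [ 560. -262.   60.] tool shift [-15.41  85.95   2.73] len 87.35900188052717 q [-1.09  0.72  1.94  1.01  1.26 -0.16] e 1.7053025658242404e-13
to [ 560. -262.   12.] tool shift [-39.75 119.45  27.  ] len 128.7558374737749 q [-1.09  0.81  1.95  1.03  1.21 -0.25] e 1.1368683772161603e-13
```

Emit:
send_rows:
  plan: "-4 22 1 0.02 0; -4 22 1 0 0; -4 22 1 0 0; -4 20 1 0 0; -12 17 12 0 0; -8 11 8 0 0; 0 0 0 0 0"

```text
t: 34.05
eef_pos: [461.7, -279.9, 65.8]
tcp_rot: [-2.192, -0.516, -0.388]
ft_force: [0.8, 0.2, 0.2]
opening: 0.164
```

```bash
python3 up.py; python3 cup.py 560,-262,0; python3 - <<'E'
from h import *
w=eyes.read_camera('wrist'); save(w,'w20')
s=eyes.read_camera('top'); zoom(s,300,110,200,150,4,'t20')
E
```

```text
best roll 0.0040000000000000036 0.9994938409523401 cup [ 558.77 -271.26   10.12] TCP [ 461.72 -279.9    65.8 ] [-1.1   0.81  1.93  1.03  1.22 -0.22]
t 34.05 cup [ 558.77 -271.26   10.12] z axis [-0.02 -0.02  1.  ] x [0.98 0.18 0.03] q [-1.1   0.81  1.93  1.03  1.22 -0.22] F [0.82 0.18 0.16]
to [ 560. -262.    0.] tool shift [-7.05  0.94 11.79] len 13.772091124153402 q [-1.09  0.83  1.95  1.05  1.2  -0.25] e 1.8474111129762605e-13
```

View pics/t20.png

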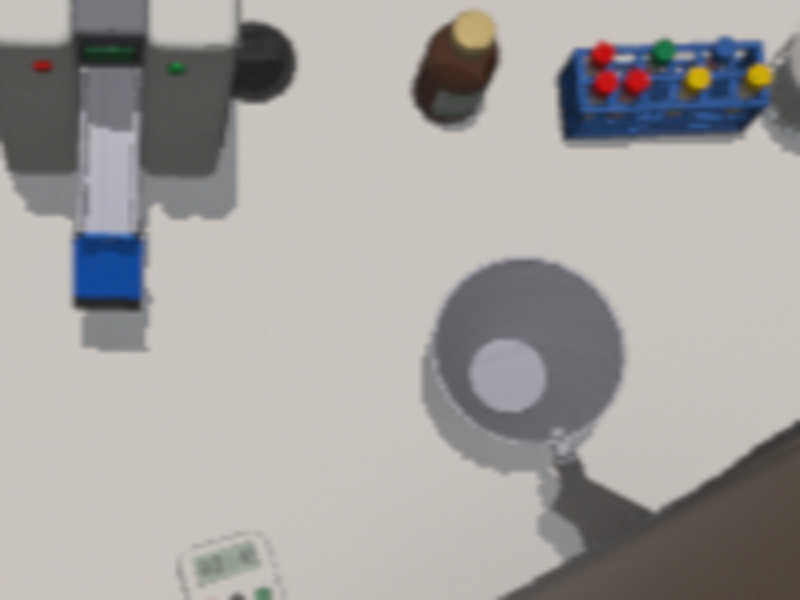

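Emit:
send_rows:
  plan: "-2 3 2 0 0; -2 3 2 0 0; 0 0 0 0 0"

```text
t: 34.45
eef_pos: [462.2, -279.6, 62.4]
tcp_rot: [-2.192, -0.522, -0.385]
ft_force: [2.1, 0.2, 1.5]
opening: 0.167
```

```bash
python3 cup.py
```

```text
t 34.45 cup [ 559.55 -270.84    7.27] z axis [-0.03 -0.02  1.  ] x [0.98 0.19 0.03] q [-1.1   0.82  1.93  1.03  1.21 -0.23] F [2.1  0.25 1.46]
```

Emit:
send_rows:
  plan: "-2 3 2 0 0; -2 3 2 0 0; 0 0 0 0 0"

```text
t: 34.75
eef_pos: [462.2, -278.7, 58.0]
tcp_rot: [-2.188, -0.527, -0.384]
ft_force: [2.8, 0.1, 1.7]
opening: 0.16
```

```bash
python3 cup.py
```

```text
t 34.75 cup [ 559.8  -269.51    3.4 ] z axis [-0.03 -0.02  1.  ] x [0.98 0.19 0.04] q [-1.1   0.83  1.93  1.04  1.21 -0.25] F [2.82 0.15 1.75]
```

Emit:
send_rows:
  plan: "-1 1 1 0 0; 0 0 0 0 22; 0 0 0 0 30; 0 0 0 0 45; 0 0 0 0 55; 0 0 0 0 60; 0 0 0 0 60"

```text
t: 35.45
eef_pos: [462.4, -278.9, 57.5]
tcp_rot: [-2.191, -0.529, -0.382]
ft_force: [-0.6, -0.2, -0.6]
opening: 0.59
```

```bash
python3 st.py; python3 - <<'E'
from h import *
w=eyes.read_camera('wrist'); save(w,'w21')
E
```

```text
35.45 q [-1.099  0.831  1.935  1.037  1.211 -0.249] tcp [ 462.415 -278.906   57.517] [-2.191 -0.529 -0.382] F [-0.607 -0.185 -0.614] 0.5904162267007533
tool x,y,z [ 0.801 -0.322  0.504  0.164 -0.692 -0.703  0.575  0.646 -0.502] lean deg 59.886419014464565
```

View pics/w21.png

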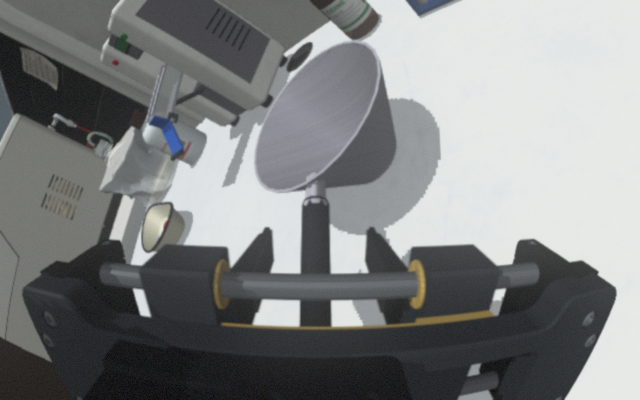

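Handle free and centred between the fingers. I'll back straight out along the tool axis.

Emit:
send_rows:
  plan: "0 0 -20 0 60; 0 0 -40 0 60; 0 0 -40 0 60; 0 0 -40 0 60; 0 0 -40 0 60; 0 0 0 0 60; 0 0 0 0 60"

```text
t: 36.2
eef_pos: [354.8, -398.5, 150.0]
tcp_rot: [-2.191, -0.525, -0.38]
ft_force: [0.0, 0.5, 0.3]
opening: 0.632
```

```bash
python3 st.py; python3 - <<'E'
from h import *
w=eyes.read_camera('wrist'); save(w,'w22')
t=eyes.read_camera('top'); save(t,'t22'); zoom(t,180,110,280,190,2,'t22z'); s=eyes.read_camera('scene'); zoom(s,140,110,270,190,2,'s22')
a=cv2.imread('pics/t22z.png');b=cv2.imread('pics/s22.png')[:, :540]
cv2.imwrite('pics/f22.png',cv2.resize(np.hstack([a,b]),(800,276)))
cv2.imwrite('pics/f22d.png',cv2.resize(cv2.imread('pics/t22.png')[185:255,180:300],(800,467),interpolation=cv2.INTER_CUBIC))
E
```

```text
36.2 q [-1.346  0.72   1.762  0.783  1.482 -0.095] tcp [ 354.849 -398.486  150.031] [-2.191 -0.525 -0.38 ] F [0.001 0.549 0.338] 0.632254522399384
tool x,y,z [ 0.804 -0.321  0.501  0.163 -0.691 -0.704  0.572  0.648 -0.503] lean deg 59.81857494278435
```

View pics/f22.png

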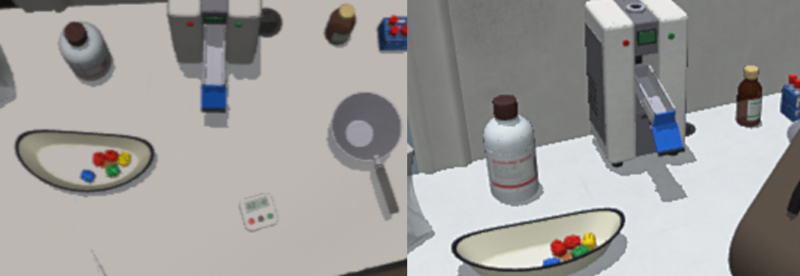

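View pics/f22d.png

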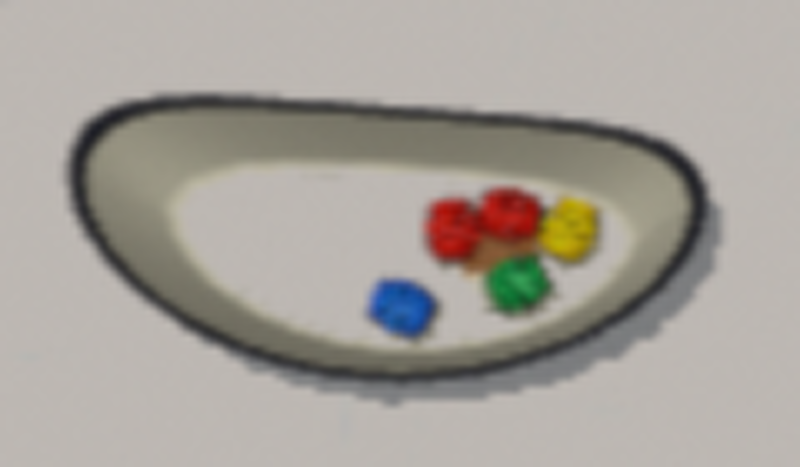

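View pics/w22.png

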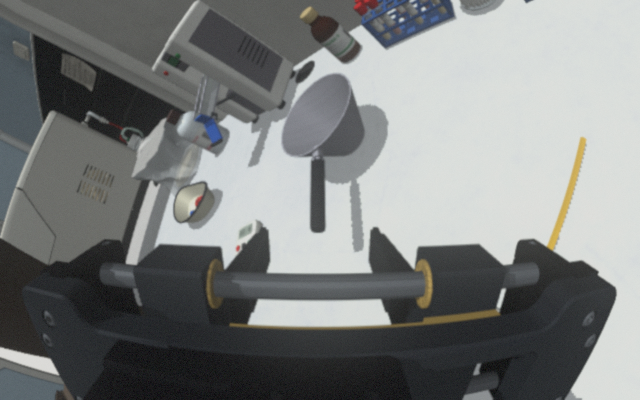

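```bash
python3 -c "
from h import *
print(job_done()); print(env.state()['t'])"
```

```text
the job is handed in; nothing more can be done
None
the job is handed in; nothing more can be done
```

I handed the job in at about 36 s of the 72 s. All five caps went into the cup, then from the cup into the kidney dish, and the empty cup stands back on the desk.

**Method:** The moves can only turn the tool about its own axis. I first leaned the tool about 58° by pushing the arm against its reach limits, high above the desk. I then gripped the cup's handle with the tool leaning. Rolling the tool about 150° tipped the cup to about 110°, with its lip over the dish.

**Last checks (camera pictures taken just before handing in):**
- **Caps:** all five (two red, blue, yellow, green) are lying on the dish floor. They were seen in the cup before pouring.
- **Cup:** it is empty, standing upright and let go, with the gripper about 160–180 mm clear of it.
- **Flap:** shut.
- **Dish, brown bottle and timer:** they look unmoved in the pictures. I did not measure their final positions in mm.

**Problems along the way:**
- The scene camera read about 8 mm off sideways against the top camera, for both the decapper and the cup. I relied on the top and wrist cameras instead.
- A short 21 N force spike appeared while the arm ran into a joint limit. It was gone two steps later and looked like a jolt from the motion, not a contact.
- One joint read 0.047–0.049 rad against its stated 0.05 limit while I was leaning the tool, and another read about -1.135 against -1.13. The simulation reported no failure, but handing in gives no verdict either.

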